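# Empty the relay tester's catch tray and run its reference check

## Robot

A 6-joint arm with a two-finger parallel gripper is mounted at the origin on a cart in front of the work surface, level with it; the furniture and walls round the work are solid. World frame = base frame: x ahead of the robot, y to its left, z up, the work surface at z = 0. Lengths are in m, angles in degrees, forces in N, time in s.
With the tool pointing down it reaches from about 0.4 to 0.825 m from the base axis. Payload 7 kg.
Tool frame: the origin (TCP) lies midway between the tips of the shut fingers; the grasp point (between the pads) lies 19 mm behind it (r.grasp_offset is the distance from the TCP to the grasp point, in m); z points along the fingers, x is the direction in which the jaws open and shut, and the axes are right-handed (so a half turn about z gives the same grasp; the last joint's range is limited). The gripper opens to 88 mm and grips with 3 to 60 N. Pads are 19 mm wide; open, the fingers measure 130 mm over their backs; the gripper's body (78 mm by 193 mm) begins 47 mm behind the grasp point.
Start: joints at [85.548, 20.546, 0.682, 0, -70.136, -16.507], TCP at [0.241, 0.63, 0.227] pointing down, gripper open.
Joint ranges: [-176.03, 176.03], [-82.01, 121.73], [-58.28, 71.71], [-173.87, 95.51], [-174.79, -0.11], [-173.66, 173.66]. Speed limits (degrees/s): [136.94, 136.94, 172.46, 180, 180, 180].

## Interface

Orientations are given as [roll, pitch, yaw] about the fixed x, y, z axes, in that order (R = Rz(yaw) Ry(pitch) Rx(roll)).
In Python, from plant import r gives the robot as it stands.
- The arm moves only by the tool step_arm, never from a script. Its argument "deltas" is a list of rows, each a list of 7 numbers: the turn, a rotation vector about the tool's x, y, z in rad, then the shift along the tool's x, y, z in mm, then the opening, from -1 (shut) to 1 (fully open), so that 0 is half open. In form: [[ax, ay, az, x, y, z, grip], ...]. A call has 1 to 10 rows; each row shifts and turns the pose as measured when the row begins, along the tool's axes as they then stand; what a row does not reach is not made up. A row lasts 1/10 s, in which the tool goes at most 50 mm and 8.59 degrees, less where a joint would pass 70% of its speed; a pose out of reach is approached as far as the arm can. A call with a gripper value outside its range is refused whole. The fingers move at their own pace and stop on an object; "squeeze" is the grip in N (left out, the last holds). Time passes only in rows, so rows that do not move let the fingers close. It gives the time, the measured TCP pose, the force and the opening at its end, in the units of the state.
- r.get_state(): the state, without advancing time (a new reading comes with each control period).
- r.capture(name): name is "scene" or "top" or "wrist"; returns the picture (480x640x3 uint8, red, green, blue); there is no depth.
- r.camera_info(name): a dict with "vertical_fov" (degrees; the focal length in pixels is half the picture's height over the tangent of half this angle, whatever the lens; pixels are square), "cx", "cy" (the principal point, pixels), "view" (4x4, takes a point from world to camera coordinates). Camera axes: x right, y down, z forward; pixel columns grow to the right and rows downward; lengths in m; the calibration is good to about 2 mm. A picture is of the moment at which its call begins: read the wrist's pose just before it. camera_info takes no time and is no camera call; for the wrist camera it gives the pose at the moment of the call.
- r.close_job(): hands the job in, once; it reports no verdict.
The state is a dict: "time_s": time; "joints": joint angles; "qd": joint speeds; "joint_torque": joint torques, N m; "tcp_pos": TCP position; "eef_rot": TCP orientation; "contact_force": force on the tool from outside, world axes, zero at the start; "moment": the same for the moment, N m; "gripper_width": finger opening in m.
Only numpy, scipy, OpenCV 4.12 (cv2) and the standard library are available. Lean on these libraries where they do the work, as an engineer would, in place of code of your own. Each camera call takes 0.05 s, during which the arm holds its last target.

## Task

First empty the relay tester's catch tray: put every finished black relay lying in it into the blue tote. Then lift the white relay with the amber top out of the grey sample bin, lay it on the middle of the round check pad on top of the tester and let go, and press the green start key all the way down while it lies there. Finally put that relay back in the grey bin, leaving the other things in the bin inside it, and do not disturb the loupe and the bottle.

Things in the scene. Friction and masses are not known exactly. Their poses are not given: they have to be found in the camera images.
- tester: Grey bench tester, fixed, 275 x 300 x 70 mm. Origin under it on the worktop; +x away from the robot, +y left at yaw 0. Housing x = 20 to 130, y = -150 to 150 mm, 70 mm high, pad and key on top. In front an open steel catch tray: x = -142 to 0, y = -147 to 147 mm, floor 4 mm and rim 10 mm above the worktop; a sloping chute (x = -4 to 20 mm) joins it to the housing.
- pad (a point): Centre of the upper face of the round check pad (steel disc, 68 mm across with a black 56 mm face) on top of the tester, 72 mm above the worktop. Flat, no rim. Clear space round it, the key is 95 mm away.
- start_key (a joint): Green spring push key on top of the tester: 0 is up, 0.006 m fully down; about 5 N presses it fully, and it springs back up when let go.
- start_key_top (a point): Centre of the upper face of the green start key (30 mm across, in a black housing); it is pressed straight down.
- tote: Blue open box, fixed, 180 x 160 x 50 mm (x, y, z) outside, 5 mm walls and floor: 170 x 150 mm inside. Origin under the middle of its floor, on the worktop; axes along its sides.
- sample_bin: Grey open box, fixed, 180 x 160 x 42 mm (x, y, z) outside, 5 mm walls and floor: 170 x 150 mm inside. Origin under the middle of its floor, on the worktop; axes along its sides. Holds the amber-topped reference relay, one black relay and a blue memory stick. It and the tote change places from start to start.
- reference: The reference relay: white block 35 x 28 mm (x, y), 22 mm high, with an amber top of 28 x 24 mm that makes it 26 mm high in all; 30 g. Origin at the middle of its underside, z up through the amber top. Starts upright in the grey bin.
- reference_mid (a point): Middle of the reference relay, 13 mm above its underside.
- sample_relay: A black relay, 35 x 28 x 22 mm (counts as 26 mm high), that belongs in the grey bin and stays there. Origin at the middle of its underside.
- sample_usb: Blue memory stick, 60 x 18 x 10 mm (x, y, z), that belongs in the grey bin and stays there. Origin at the middle of its underside.
- loupe: Bystander: black stand loupe, 41 mm across, 34 mm high, loose on the worktop. Origin at the middle of its underside.
- flux_bottle: Bystander: small white bottle with blue cap, 34 mm across, 108 mm high, loose on the worktop. Origin at the middle of its underside.
- relay_a: Finished relay: plain black block 35 x 28 mm (x, y), 22 mm high to the eye (it touches as a block 26 mm high whose top 4 mm are 28 x 24 mm); 30 g. Origin at the middle of its underside. Starts upright in the tester's catch tray; it may be absent (None): 4 to 6 of relay_a to relay_f are there.
- relay_b: Finished relay: plain black block 35 x 28 mm (x, y), 22 mm high to the eye (it touches as a block 26 mm high whose top 4 mm are 28 x 24 mm); 30 g. Origin at the middle of its underside. Starts upright in the tester's catch tray; it may be absent (None): 4 to 6 of relay_a to relay_f are there.
- relay_c: Finished relay: plain black block 35 x 28 mm (x, y), 22 mm high to the eye (it touches as a block 26 mm high whose top 4 mm are 28 x 24 mm); 30 g. Origin at the middle of its underside. Starts upright in the tester's catch tray; it may be absent (None): 4 to 6 of relay_a to relay_f are there.
- relay_d: Finished relay: plain black block 35 x 28 mm (x, y), 22 mm high to the eye (it touches as a block 26 mm high whose top 4 mm are 28 x 24 mm); 30 g. Origin at the middle of its underside. Starts upright in the tester's catch tray; it may be absent (None): 4 to 6 of relay_a to relay_f are there.
- relay_e: Finished relay: plain black block 35 x 28 mm (x, y), 22 mm high to the eye (it touches as a block 26 mm high whose top 4 mm are 28 x 24 mm); 30 g. Origin at the middle of its underside. Starts upright in the tester's catch tray; it may be absent (None): 4 to 6 of relay_a to relay_f are there.
- relay_f: Finished relay: plain black block 35 x 28 mm (x, y), 22 mm high to the eye (it touches as a block 26 mm high whose top 4 mm are 28 x 24 mm); 30 g. Origin at the middle of its underside. Starts upright in the tester's catch tray; it may be absent (None): 4 to 6 of relay_a to relay_f are there.
There are look-alikes about, which are no part of the job. Leave any pink look-alike of the sample_relay alone. There is more than one size of the reference; the one meant has the size given above.

How it is judged:
By the outcome, as a careful person would: the job done as asked, in the order asked, and still so for the second after the job is handed in, with the robot touching nothing.
Of relay_a, relay_b, relay_c, relay_d, relay_e, relay_f only 4 to 6 are there at a start; the rules pass over those that are not, and their reading is None.
At some moment in a run one of relay_a, relay_b, relay_c, relay_d, relay_e, relay_f may be knocked a few centimetres aside while the robot is not near it.
Once in a run the grip may slacken for a moment while it holds something.
It also fails if it takes over 210 s, if anything falls off the work surface, if the arm or the gripper's body presses on something with over 40 N, if the wrist force passes 120 N, or if a joint passes its speed limit or range.

## Working session

There is one attempt and no reset: what is moved stays moved. The work goes in short steps, Python scripts to look and compute and a tool call to move; the robot and the scene stay as the last step left them, time stands still between calls to the robot, and variables do not carry over. Pictures are saved under pics/ and viewed, and the job is handed in when it is done.

Besides the shell and the picture viewer there is one more tool, called after "Request:" by a JSON object that holds its "api" and its "payload". step_arm: Moves the arm, as the interface text tells. Its arguments: {"type":"object","properties":{"deltas":{"type":"array","items":{"type":"array","items":{"type":"number"}}},"squeeze":{"type":"number"}},"required":["deltas"]}

```bash
ls; mkdir -p pics; python3 - <<'E'
from plant import r
import cv2
print(r.get_state()); print(r.grasp_offset)
for n in("scene","top","wrist"):
    print(n,r.camera_info(n)); cv2.imwrite(f"pics/{n}0.png",r.capture(n)[...,::-1])
E
```

```text
pics
{'time_s': 0.0, 'joints': array([ 8.55499916e+01,  2.05908747e+01,  6.33779311e-01, -1.99153270e-02,
       -7.01339596e+01, -1.65082285e+01]), 'qd': array([-0.00641029, -0.07651469,  0.0286033 , -0.07510815,  0.05802747,
       -0.03452398]), 'joint_torque': array([-2.44351533e-03, -5.82718885e+01,  2.93060392e+01,  6.99701026e+00,
        7.04320759e-03, -1.61723692e-04]), 'tcp_pos': array([0.24127669, 0.62989322, 0.22562968]), 'eef_rot': array([-1.79992074e+02, -9.26218778e-02, -1.10965026e+02]), 'contact_force': array([-0.19453992,  0.15090792, -0.88868152]), 'moment': array([-0.00442065, -0.04603784,  0.02587797]), 'gripper_width': 0.0876284057175446}
0.0188
scene {'vertical_fov': 57.56549224632879, 'cx': 321.9244891390831, 'cy': 236.63309760535287, 'view': array([[ 0.74463919, -0.66746581, -0.00136718, -0.34959369],
       [-0.48429108, -0.5388737 , -0.6892585 ,  0.34615142],
       [ 0.45931975,  0.513911  , -0.72451422,  0.86150052],
       [ 0.        ,  0.        ,  0.        ,  1.        ]])}
top {'vertical_fov': 43.6524563243996, 'cx': 319.10056941765595, 'cy': 237.3418384750454, 'view': array([[ 0.01911406, -0.99976712, -0.01001768,  0.06379268],
       [-0.99079582, -0.01759769, -0.13421614,  0.54710005],
       [ 0.13400859,  0.01249089, -0.99090145,  1.65228081],
       [ 0.        ,  0.        ,  0.        ,  1.        ]])}
wrist {'vertical_fov': 68.82448349671981, 'cx': 318.6967261464955, 'cy': 236.27054753784927, 'view': array([[-0.35823661, -0.93362876,  0.00196672,  0.67490828],
       [-0.89304739,  0.3432782 ,  0.29090624, -0.03753482],
       [-0.27227357,  0.10245689, -0.95674954,  0.39222405],
       [ 0.        ,  0.        ,  0.        ,  1.        ]])}
```

View pics/scene0.png

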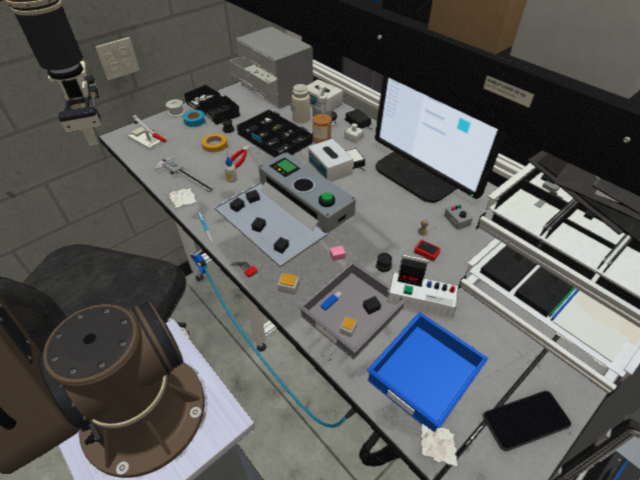

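View pics/top0.png

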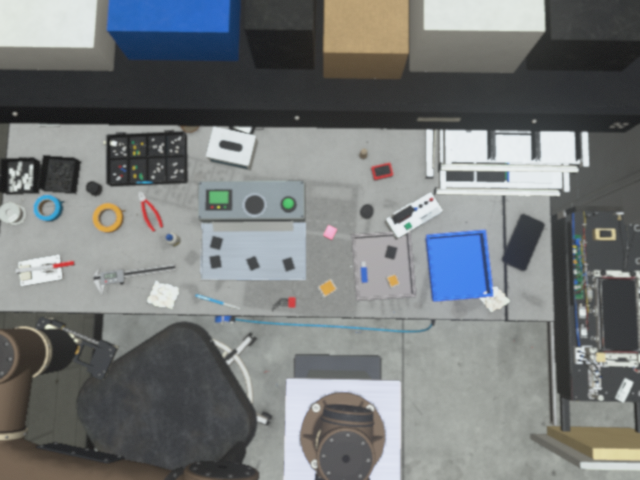

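View pics/wrist0.png

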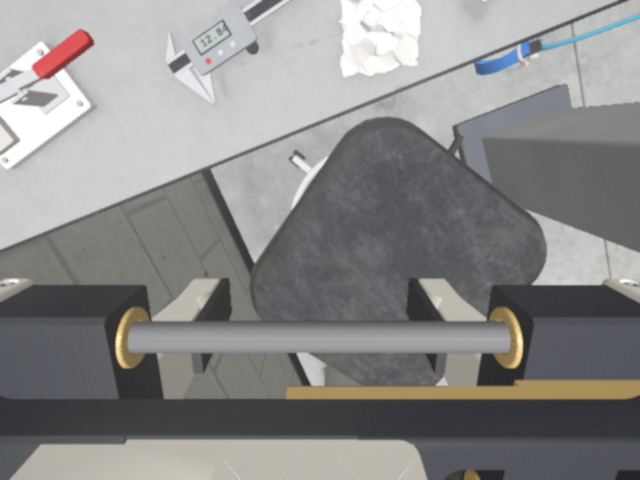

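```bash
cat > h.py <<'E'
import numpy as np, cv2
def K(ci):
    f=240/np.tan(np.radians(ci["vertical_fov"]/2)); return f
def ray(ci,u,v):
    f=K(ci);V=ci["view"];R=V[:3,:3];c=-R.T@V[:3,3]
    return c,R.T@np.array([(u-ci["cx"])/f,(v-ci["cy"])/f,1])
def onz(ci,u,v,z):
    c,d=ray(ci,u,v);return c+d*(z-c[2])/d[2]
def proj(ci,p):
    q=ci["view"][:3,:3]@np.array(p)+ci["view"][:3,3];f=K(ci)
    return ci["cx"]+f*q[0]/q[2],ci["cy"]+f*q[1]/q[2]
E
python3 - <<'E'
import cv2
a=cv2.imread("pics/top0.png");s=cv2.imread("pics/scene0.png")
cv2.imwrite("pics/c1.png",cv2.resize(a[165:315,180:340],(800,750)[:2] if 0 else (640,600),interpolation=cv2.INTER_CUBIC))
cv2.imwrite("pics/c2.png",cv2.resize(a[180:320,310:510],(800,560),interpolation=cv2.INTER_CUBIC))
cv2.imwrite("pics/c3.png",cv2.resize(s[150:300,195:395],(800,600),interpolation=cv2.INTER_CUBIC))
from plant import r
import numpy as np
V=r.camera_info("wrist")["view"];print(-V[:3,:3].T@V[:3,3], r.get_state()["tcp_pos"])
E
```

```text
[0.31506419 0.60284607 0.38497375] [0.24132497 0.62997845 0.22583672]
```

View pics/c1.png

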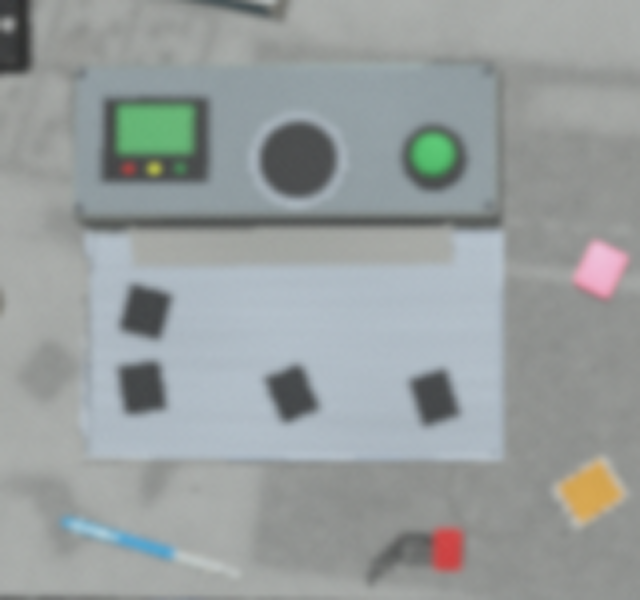

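View pics/c2.png

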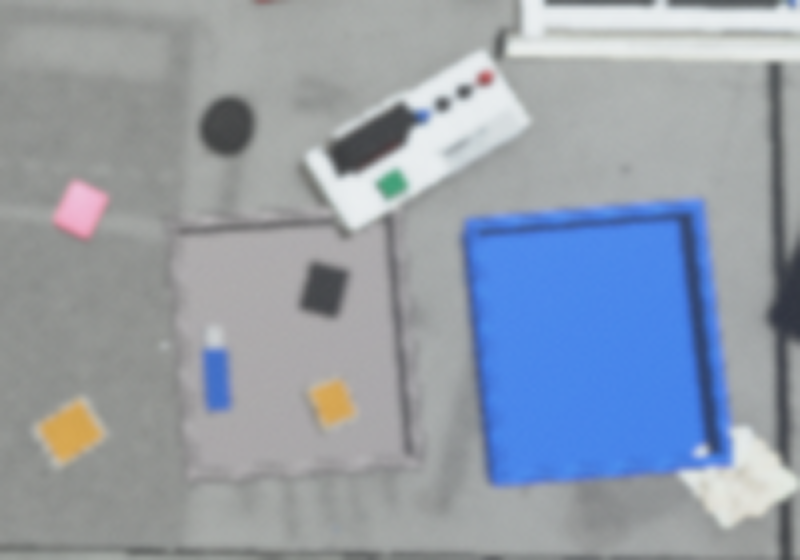

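View pics/c3.png

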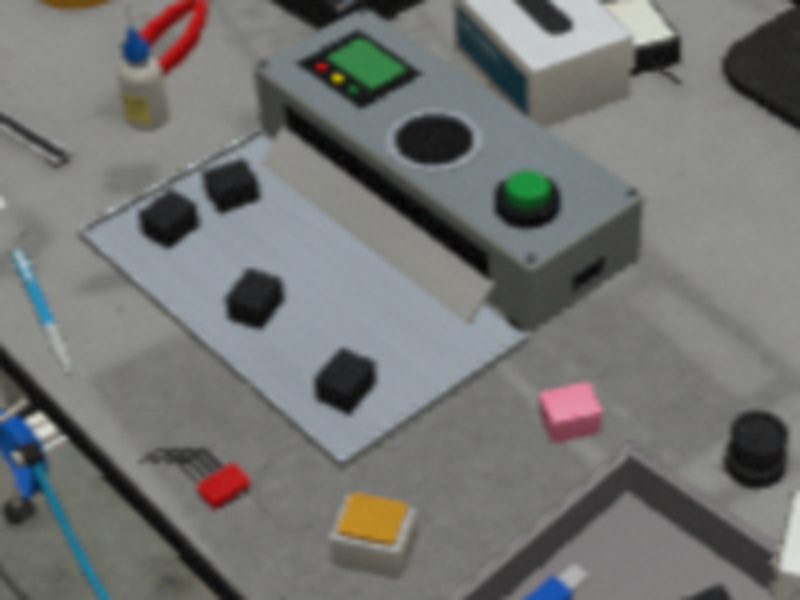

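The tray holds four black relays, in c1 at (145,312), (142,388), (291,392) and (434,397). Two blocks have amber tops: one on the worktop at c2 (70,432), which is larger, and one in the grey bin at c2 (332,404). The one in the bin is the one meant. Next I measure positions.

```bash
cat > meas.py <<'E'
from plant import r
import sys
from h import *
def blobs(mask,amin,amax):
    out=[]
    cs,_=cv2.findContours(mask,cv2.RETR_EXTERNAL,cv2.CHAIN_APPROX_NONE)
    for c in cs:
        a=cv2.contourArea(c)
        if amin<a<amax: out.append((c,a))
    return out
def top_report(img,ci):
    hsv=cv2.cvtColor(img,cv2.COLOR_RGB2HSV)
    def rep(nm,mask,z,amin,amax,box):
        m=np.zeros_like(mask);x0,y0,x1,y1=box;m[y0:y1,x0:x1]=mask[y0:y1,x0:x1]
        for c,a in blobs(m,amin,amax):
            M=cv2.moments(c);u,v=M["m10"]/M["m00"],M["m01"]/M["m00"]
            P=np.array([onz(ci,*p[0],z)[:2] for p in c])*1000
            (cx,cy),(w,h),an=cv2.minAreaRect(P.astype(np.float32))
            p=onz(ci,u,v,z)*1000
            print(nm,"px",round(u),round(v),"xy",p[:2].round(1),"rect",round(cx,1),round(cy,1),"size",round(w,1),round(h,1),"ang",round(an,1))
    H,S,V=[hsv[...,i] for i in range(3)]
    dark=((V<85)).astype(np.uint8)*255
    rep("black",dark,.026,40,300,(195,220,310,285))
    rep("binblack",dark,.027,40,300,(360,240,405,295))
    rep("pad",dark,.072,200,900,(235,190,275,220))
    am=((H>10)&(H<25)&(S>120)).astype(np.uint8)*255
    rep("amber",am,.031,20,600,(300,240,420,310))
    gr=((H>45)&(H<80)&(S>120)).astype(np.uint8)*255
    rep("green",gr,.08,40,900,(195,180,310,220))
    bl=((H>100)&(H<125)&(S>130)).astype(np.uint8)*255
    rep("blue",bl,.015,40,900,(350,240,410,300))
    rep("tote",bl,.05,2000,9000,(415,220,510,310))
    rep("loupe",dark,.034,60,400,(355,195,380,225))
if __name__=="__main__":
    ci=r.camera_info("top");top_report(cv2.imread(sys.argv[1])[...,::-1].copy(),ci)
    for nm,u,v,z in [("tray BL",180+90/4,165+458/4,.01),("tray BR",180+503/4,165+460/4,.01),("h FL",180+78/4,165+217/4,.07),("h FR",180+498/4,165+217/4,.07),("h BL",180+78/4,165+65/4,.07),("h BR",180+494/4,165+63/4,.07),
      ("bin FL",310+190/4,180+478/4,.042),("bin FR",310+415/4,180+460/4,.042),("bin BL",310+172/4,180+215/4,.042),("bin BR",310+390/4,180+203/4,.042)]:
        print(nm,(onz(ci,u,v,z)*1000).round(0))
E
python3 meas.py pics/top0.png
```

```text
black px 288 264 xy [470.3 160.2] rect 470.4 160.1 size 26.0 18.7 ang 19.6
black px 252 263 xy [471.2 260.8] rect 471.2 260.9 size 25.9 19.3 ang 23.5
black px 215 261 xy [473.4 367. ] rect 473.2 367.0 size 25.8 22.7 ang 2.5
black px 216 242 xy [527.4 366.7] rect 527.5 366.8 size 22.2 26.2 ang 78.3
binblack px 390 252 xy [ 509.  -128.4] rect 509.0 -128.4 size 19.1 27.0 ang 76.8
amber px 327 288 xy [405.3  48.7] rect 405.4 48.6 size 26.3 30.3 ang 34.6
amber px 393 280 xy [ 429.7 -134.3] rect 429.6 -134.4 size 21.2 17.8 ang 18.7
green px 288 203 xy [634.2 161.9] rect 634.5 162.7 size 22.5 25.0 ang 1.0
blue px 364 275 xy [444.  -54.2] rect 445.0 -55.0 size 36.9 11.3 ang 0.5
tote px 459 265 xy [ 472.6 -315.3] rect 473.3 -315.4 size 184.3 167.0 ang 5.8
loupe px 366 211 xy [623.8 -58.5] rect 624.1 -57.8 size 34.7 28.4 ang 0.4
tray BL [423. 403.  10.]
tray BR [427. 110.  10.]
h FL [586. 407.  70.]
h FR [591. 115.  70.]
h BL [694. 412.  70.]
h BR [701. 120.  70.]
bin FL [373. -36.  42.]
bin FR [ 389. -191.   42.]
bin BL [557. -21.  42.]
bin BR [ 568. -174.   42.]
```

```bash
python3 - <<'E'
from plant import r
from h import *
t=r.camera_info("top");s=r.camera_info("scene")
def tri(a,b):
    c1,d1=ray(t,*a);c2,d2=ray(s,*b)
    A=np.stack([d1,-d2],1);k=np.linalg.lstsq(A,c2-c1,rcond=None)[0]
    p,q=c1+d1*k[0],c2+d2*k[1];return ((p+q)/2*1000).round(1),(np.linalg.norm(p-q)*1000).round(1)
print("pad",tri((180+298/4,165+158/4),(195+434/4,150+139/4)))
print("key",tri((180+433/4,165+152/4),(195+527/4,150+186/4)))
a=cv2.imread("pics/top0.png")
cv2.imwrite("pics/c4.png",cv2.resize(a[215:265,145:205],(720,600),interpolation=cv2.INTER_CUBIC))
print("bottle",tri((172,239),(229,162)),onz(t,172,239,.1)*1000)
print("pad z",onz(t,180+298/4,165+158/4,.072)*1000,onz(s,195+434/4,150+139/4,.072)*1000)
E
```

```text
pad (array([629.7, 255.4,  72.1]), np.float64(1.2))
key (array([632.1, 160.6,  88.7]), np.float64(1.8))
bottle (array([528.8, 478.8,  77.1]), np.float64(0.4)) [525.68481067 472.96255387 100.        ]
pad z [630.19500436 255.05340919  72.        ] [629.24499683 255.79502095  72.        ]
```

View pics/c4.png

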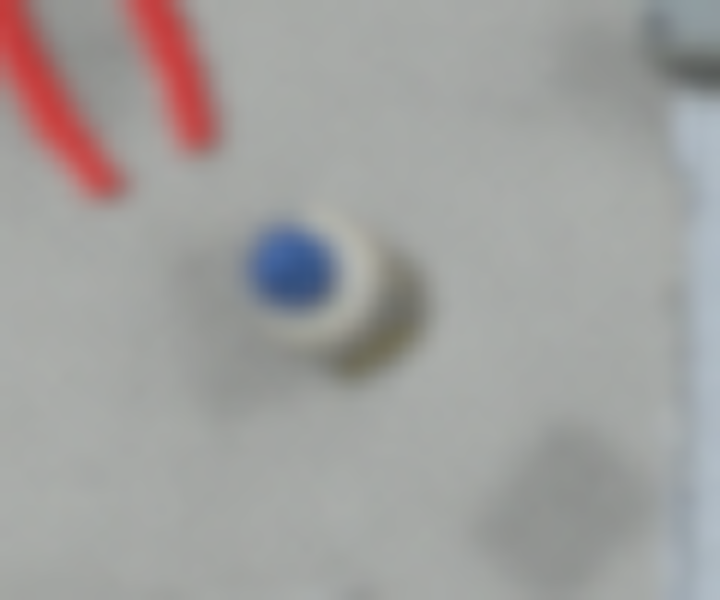

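```bash
cat > go.py <<'E'
# usage: go.py x y z yaw(deg)   (mm) : prints turn needed and tool-axes shift after the turn
from plant import r
import sys
from h import *
from scipy.spatial.transform import Rotation as Ro
s=r.get_state();x,y,z,yaw=map(float,sys.argv[1:5])
R0=Ro.from_euler('xyz',s["eef_rot"],degrees=True);R1=Ro.from_euler('xyz',[180,0,yaw],degrees=True)
rv=(R0.inv()*R1).as_rotvec();d=np.array([x,y,z])-s["tcp_pos"]*1000
print("turn rad",rv.round(3),"shift new axes",R1.inv().apply(d).round(1),"old axes",R0.inv().apply(d).round(1))
print("t",round(s["time_s"],2),"tcp",(s["tcp_pos"]*1000).round(1),"rot",s["eef_rot"].round(1),"F",s["contact_force"].round(1),"w",round(s["gripper_width"]*1000,1),"j",s["joints"].round(0))
E
python3 go.py 527.4 366.7 120 168.3
```

```text
turn rad [-1.000e-03 -1.000e-03  1.409e+00] shift new axes [-333.5 -199.8  105.8] old axes [ 143.4 -361.3  106.1]
t 0.15 tcp [241.3 630.  225.8] rot [-1.80e+02 -1.00e-01 -1.11e+02] F [-0.3 -0.7 -0.3] w 87.8 j [ 86.  21.   1.  -0. -70. -17.]
```

Request:
{"api": "step_arm", "payload": {"deltas": [[0,0,0.141,0,0,0,0.05],[0,0,0.141,0,0,0,0.05],[0,0,0.141,0,0,0,0.05],[0,0,0.141,0,0,0,0.05],[0,0,0.141,0,0,0,0.05],[0,0,0.141,0,0,0,0.05],[0,0,0.141,0,0,0,0.05],[0,0,0.141,0,0,0,0.05],[0,0,0.141,0,0,0,0.05],[0,0,0.141,0,0,0,0.05]], "squeeze": 25}}

```text
time_s: 1.15
tcp_pos: [0.2406, 0.628, 0.2215]
eef_rot: [-179.5, -0.0, 165.1]
contact_force: [0.0, 0.0, -0.6]
gripper_width: 0.0461
```

```bash
python3 go.py 527.4 366.7 120 168.3
```

```text
turn rad [-0.009 -0.    -0.056] shift new axes [-333.8 -197.7  101.5] old axes [-344.4 -177.8  103.1]
t 1.15 tcp [240.6 628.  221.5] rot [-179.5   -0.   165.1] F [ 0.   0.  -0.6] w 46.1 j [  86.   21.    0.   -0.  -70. -100.]
```

Request:
{"api": "step_arm", "payload": {"deltas": [[0,0,-0.056,-37,-22,5,0.05],[0,0,0,-37,-22,5,0.05],[0,0,0,-37,-22,10,0.05],[0,0,0,-37,-22,10,0.05],[0,0,0,-37,-22,10,0.05],[0,0,0,-37,-22,10,0.05],[0,0,0,-37,-22,10,0.05],[0,0,0,-37,-22,10,0.05],[0,0,0,-37,-22,10,0.05],[0,0,0,0,0,0,0.05]]}}

```text
time_s: 2.15
tcp_pos: [0.5304, 0.3528, 0.1369]
eef_rot: [-179.3, -0.2, 168.1]
contact_force: [-1.1, -0.5, -0.2]
gripper_width: 0.0459
```

```bash
python3 go.py 527.4 366.7 60 168.3; python3 - <<'E'
from plant import r
from h import *
import pickle
ci=r.camera_info("wrist");im=r.capture("wrist");pickle.dump(ci,open("w1.pkl","wb"))
cv2.imwrite("pics/w1.png",im[...,::-1])
for p in[(527.4,366.7,26),(473.4,367,26)]: print(proj(ci,np.array(p)/1000))
E
```

```text
turn rad [-0.012 -0.003 -0.003] shift new axes [ 5.8 13.  76.9] old axes [ 5.6 13.9 76.7]
t 2.15 tcp [530.4 352.8 136.9] rot [-179.3   -0.2  168.1] F [-1.1 -0.5 -0.2] w 45.9 j [ 51.  21. -11.   0. -59. -63.]
(np.float64(325.3015202203665), np.float64(248.50028942816192))
(np.float64(391.0444638739484), np.float64(235.59302251115744))
```

View pics/w1.png

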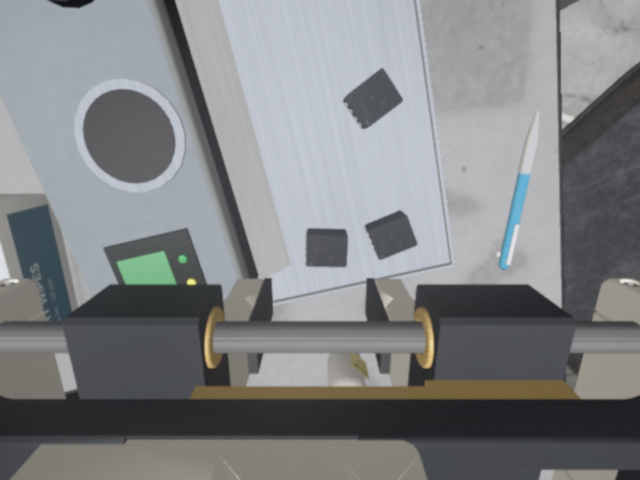

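Request:
{"api": "step_arm", "payload": {"deltas": [[-0.01,0,0,6,13,20,0.05],[0,0,0,0,0,20,0.05],[0,0,0,0,0,20,0.05],[0,0,0,0,0,15,0.05],[0,0,0,0,0,0,0.05]]}}

```text
time_s: 2.7
tcp_pos: [0.5252, 0.3714, 0.0615]
eef_rot: [179.9, -0.1, 168.2]
contact_force: [0.3, -0.1, -0.3]
gripper_width: 0.0461
```

```bash
python3 go.py 527.4 366.7 15 168.3; python3 - <<'E'
from plant import r
from h import *
im=r.capture("wrist")
cv2.imwrite("pics/w2.png",im[...,::-1])
E
```

```text
turn rad [ 0.002 -0.001 -0.002] shift new axes [-3.1 -4.1 46.5] old axes [-3.2 -4.2 46.5]
t 2.7 tcp [525.2 371.4  61.5] rot [ 1.799e+02 -1.000e-01  1.682e+02] F [ 0.3 -0.1 -0.3] w 46.1 j [ 53.  26. -15.  -0. -49. -64.]
```

View pics/w2.png

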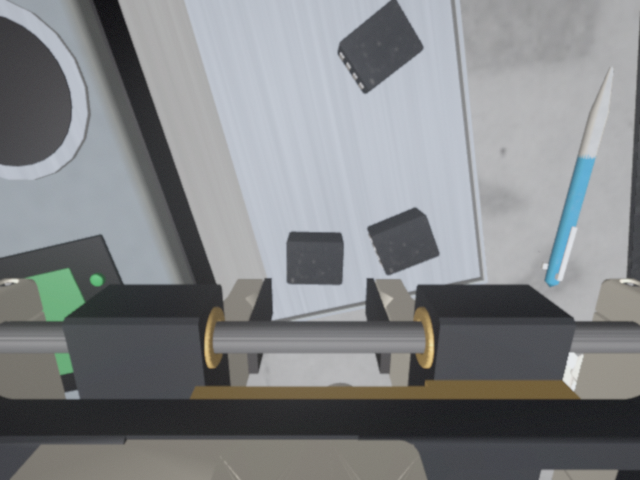

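Request:
{"api": "step_arm", "payload": {"deltas": [[0,0,0,-3,-4,10,0.05],[0,0,0,0,0,10,0.05],[0,0,0,0,0,0,0.05]]}}

```text
time_s: 3.05
tcp_pos: [0.5283, 0.3691, 0.0438]
eef_rot: [179.6, 0.1, 168.3]
contact_force: [-1.2, -0.6, -0.4]
gripper_width: 0.0462
```

```bash
python3 go.py 527.4 366.7 15 168.3
```

```text
turn rad [ 0.007  0.002 -0.   ] shift new axes [ 0.4 -2.5 28.8] old axes [ 0.5 -2.7 28.8]
t 3.05 tcp [528.3 369.1  43.8] rot [1.796e+02 1.000e-01 1.683e+02] F [-1.2 -0.6 -0.4] w 46.2 j [ 52.  27. -16.  -0. -47. -64.]
```

Request:
{"api": "step_arm", "payload": {"deltas": [[0,0,0,0,-2,10,0.05],[0,0,0,0,0,10,0.05],[0,0,0,0,0,6,0.05],[0,0,0,0,0,0,0.05]]}}

```text
time_s: 3.45
tcp_pos: [0.5285, 0.3673, 0.0162]
eef_rot: [179.5, 0.1, 168.3]
contact_force: [-0.6, 0.9, 0.2]
gripper_width: 0.0461
```

```bash
python3 go.py 527.4 366.7 15 168.3
```

```text
turn rad [ 0.008  0.003 -0.   ] shift new axes [ 1.  -0.8  1.2] old axes [ 1.  -0.9  1.2]
t 3.45 tcp [528.5 367.3  16.2] rot [1.795e+02 1.000e-01 1.683e+02] F [-0.6  0.9  0.2] w 46.1 j [ 52.  29. -17.  -0. -44. -64.]
```

Request:
{"api": "step_arm", "payload": {"deltas": [[0,0,0,0,0,2,0.05],[0,0,0,0,0,0,-1],[0,0,0,0,0,0,-1],[0,0,0,0,0,0,-1],[0,0,0,0,0,0,-1],[0,0,0,0,0,0,-1],[0,0,0,0,0,0,-1]], "squeeze": 30}}

```text
time_s: 4.15
tcp_pos: [0.5288, 0.3677, 0.0146]
eef_rot: [179.5, 0.2, 168.3]
contact_force: [0.1, -0.2, 0.5]
gripper_width: 0.0338
```

Request:
{"api": "step_arm", "payload": {"deltas": [[0,0,0,0,0,-10,-1],[0,0,0,0,0,-20,-1],[0,0,0,0,0,-30,-1],[0,0,0,0,0,-30,-1],[0,0,0,0,0,-30,-1],[0,0,0,0,0,0,-1]]}}

```text
time_s: 4.75
tcp_pos: [0.5283, 0.3662, 0.1419]
eef_rot: [179.6, 0.2, 168.3]
contact_force: [0.5, 0.0, -0.1]
gripper_width: 0.0335
```

```bash
cat > cam.py <<'E'
from plant import r
import sys,cv2
im=r.capture(sys.argv[1]);cv2.imwrite("pics/"+sys.argv[2]+".png",im[...,::-1])
E
python3 - <<'E'
import numpy as np
c=np.array([473,-315.4]);a=np.radians(5.8)
for o in[(36,37),(36,-37),(-36,37),(-36,-37)]:
    print(o,c+np.array([[np.cos(a),-np.sin(a)],[np.sin(a),np.cos(a)]])@o)
E
python3 go.py 505 -275 140 -174.2; python3 cam.py wrist w3
```

```text
(36, 37) [ 505.07662252 -274.95138707]
(36, -37) [ 512.55478851 -348.57255953]
(-36, 37) [ 433.44521149 -282.22744047]
(-36, -37) [ 440.92337748 -355.84861293]
turn rad [ 0.007  0.004 -0.305] shift new axes [  87.9 -635.5    1.9] old axes [-107.3 -632.6   -2.3]
t 4.75 tcp [528.3 366.2 141.9] rot [179.6   0.2 168.3] F [ 0.5  0.  -0.1] w 33.5 j [ 52.  21. -10.  -0. -58. -64.]
```

View pics/w3.png

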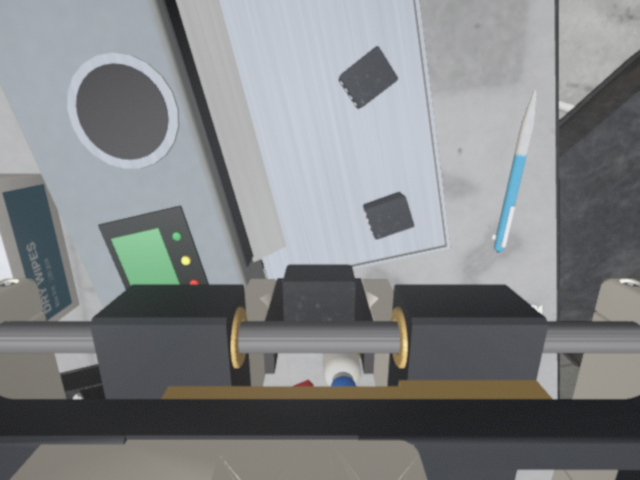

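Request:
{"api": "step_arm", "payload": {"deltas": [[0,0,-0.1,0,-30,0,-1],[0,0,-0.1,0,-42,0,-1],[0,0,-0.1,0,-42,0,-1],[0,0,0,6,-42,0,-1],[0,0,0,6,-42,0,-1],[0,0,0,6,-42,0,-1],[0,0,0,6,-42,0,-1],[0,0,0,6,-42,0,-1],[0,0,0,6,-42,0,-1],[0,0,0,6,-42,0,-1]]}}

```text
time_s: 5.8
tcp_pos: [0.5015, -0.0557, 0.1343]
eef_rot: [179.8, -0.1, -173.4]
contact_force: [1.2, -0.6, -0.8]
gripper_width: 0.0336
```

```bash
python3 go.py 505 -275 140 -174.2
```

```text
turn rad [ 0.004 -0.002  0.015] shift new axes [  18.7 -218.5   -5.7] old axes [  21.9 -218.2   -6.5]
t 5.8 tcp [501.5 -55.7 134.3] rot [ 1.798e+02 -1.000e-01 -1.734e+02] F [ 1.2 -0.6 -0.8] w 33.6 j [ 16.   9. -28.  -0. -53.  -9.]
```

Request:
{"api": "step_arm", "payload": {"deltas": [[0,0,0.015,4,-42,-5,-1],[0,0,0,4,-42,0,-1],[0,0,0,4,-42,0,-1],[0,0,0,4,-42,0,-1],[0,0,0,0,-28,0,-1],[0,0,0,0,0,0,-1],[0,0,0,0,0,0,-1]]}}

```text
time_s: 6.5
tcp_pos: [0.4999, -0.265, 0.1354]
eef_rot: [179.7, -0.5, -174.6]
contact_force: [-0.3, 0.7, 0.9]
gripper_width: 0.0339
```

```bash
python3 go.py 505 -275 18 -174.2
```

```text
turn rad [ 0.006 -0.009 -0.008] shift new axes [ -4.1 -10.5 117.4] old axes [ -5.2 -11.1 117.3]
t 6.5 tcp [ 499.9 -265.   135.4] rot [ 179.7   -0.5 -174.6] F [-0.3  0.7  0.9] w 33.9 j [ -8.  15. -20.  -0. -56.  14.]
```

Request:
{"api": "step_arm", "payload": {"deltas": [[0,0,0,-4,-10,10,-1],[0,0,0,0,0,25,-1],[0,0,0,0,0,25,-1],[0,0,0,0,0,25,-1],[0,0,0,0,0,15,-1],[0,0,0,0,0,0,-1]]}}

```text
time_s: 7.1
tcp_pos: [0.5055, -0.2713, 0.0293]
eef_rot: [179.6, -0.5, -174.2]
contact_force: [-0.3, -0.2, -0.2]
gripper_width: 0.0336
```

```bash
python3 go.py 505 -275 17 -174.2
```

```text
turn rad [ 0.006 -0.008 -0.001] shift new axes [ 0.8 -3.6 12.3] old axes [ 0.7 -3.7 12.3]
t 7.1 tcp [ 505.5 -271.3   29.3] rot [ 179.6   -0.5 -174.2] F [-0.3 -0.2 -0.2] w 33.6 j [ -9.  23. -25.  -0. -43.  15.]
```

Request:
{"api": "step_arm", "payload": {"deltas": [[0,0,0,0,-3,8,-1],[0,0,0,0,0,3,-1],[0,0,0,0,0,0,-1],[0,0,0,0,0,0,0.05],[0,0,0,0,0,0,0.05],[0,0,0,0,0,0,0.05]]}}

```text
time_s: 7.7
tcp_pos: [0.5081, -0.274, 0.0198]
eef_rot: [179.7, -0.3, -174.1]
contact_force: [0.8, 0.0, 0.9]
gripper_width: 0.0456
```

Request:
{"api": "step_arm", "payload": {"deltas": [[0,0,0,0,0,-20,0.05],[0,0,0,0,0,-30,0.05],[0,0,0,0,0,-30,0.05],[0,0,0,0,0,-30,0.05],[0,0,0,0,0,0,0.05]]}}

```text
time_s: 8.2
tcp_pos: [0.5085, -0.2748, 0.1349]
eef_rot: [179.8, -0.3, -174.1]
contact_force: [-0.8, 0.4, -0.8]
gripper_width: 0.0459
```

```bash
python3 cam.py wrist w4;python3 cam.py top t1; python3 meas.py pics/t1.png|grep black; python3 go.py 473.4 367 120 182.5
```

```text
black px 288 264 xy [470.  159.7] rect 470.0 159.9 size 25.1 16.9 ang 19.8
black px 252 263 xy [470.9 260.7] rect 470.9 260.7 size 24.3 17.6 ang 28.2
black px 215 262 xy [471.  366.3] rect 470.6 365.5 size 25.5 19.8 ang 2.5
binblack px 369 259 xy [488.8 -68.2] rect 465.8 -64.4 size 8.4 155.7 ang 81.4
turn rad [ 0.006 -0.009  0.059] shift new axes [  5.  641.7  11.3] old axes [-32.7 640.8  15.3]
t 8.3 tcp [ 506.4 -273.9  131.3] rot [ 179.6   -0.5 -174.1] F [-0.4 -0.2 -1. ] w 45.9 j [ -9.  16. -19.  -0. -56.  15.]
```

View pics/w4.png

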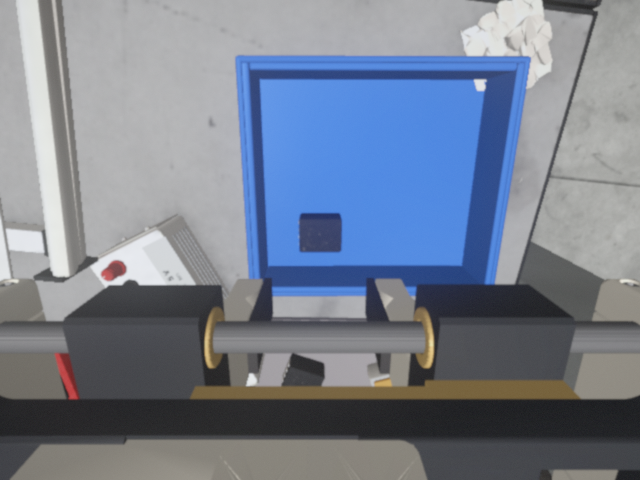

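Request:
{"api": "step_arm", "payload": {"deltas": [[0,0,0,0,30,0,0.05],[0,0,0,-3,44,0,0.05],[0,0,0,-3,44,0,0.05],[0,0,0,-3,44,0,0.05],[0,0,0,-3,44,0,0.05],[0,0,0,-3,44,0,0.05],[0,0,0,-3,44,0,0.05],[0,0,0,-3,44,0,0.05],[0,0,0,-3,44,0,0.05],[0,0,0,-3,44,0,0.05]]}}

```text
time_s: 9.3
tcp_pos: [0.4832, 0.162, 0.1235]
eef_rot: [179.7, -1.4, -174.8]
contact_force: [1.4, -1.0, -0.7]
gripper_width: 0.0459
```

```bash
python3 go.py 471.5 366.5 120 187
```

```text
turn rad [ 0.005 -0.024 -0.031] shift new axes [-13.3 204.4   3.5] old axes [ -7.1 204.7   4.4]
t 9.3 tcp [483.2 162.  123.5] rot [ 179.7   -1.4 -174.8] F [ 1.4 -1.  -0.7] w 45.9 j [ 40.  11. -27.  -1. -53. -34.]
```

Request:
{"api": "step_arm", "payload": {"deltas": [[0,-0.02,-0.03,-2,42,0,0.05],[0,0,0,-3,42,0,0.05],[0,0,0,-3,42,0,0.05],[0,0,0,-3,42,0,0.05],[0,0,0,-2,15,0,0.05],[0,0,0,0,0,0,0.05],[0,0,0,0,0,0,0.05]]}}

```text
time_s: 10.0
tcp_pos: [0.469, 0.3547, 0.1157]
eef_rot: [-179.9, -0.7, -172.7]
contact_force: [-0.3, -1.1, -0.3]
gripper_width: 0.0457
```

```bash
cat > wr.py <<'E'
# wrist view: dark relays on plane z (mm), print centre, long-axis yaw
from plant import r
import sys
from h import *
name=sys.argv[1];z=float(sys.argv[2])/1000
ci=r.camera_info("wrist");im=r.capture("wrist");cv2.imwrite("pics/"+name+".png",im[...,::-1])
V=cv2.cvtColor(im,cv2.COLOR_RGB2HSV)[...,2]
m=(V<95).astype(np.uint8)*255;m[278:]=0
m=cv2.morphologyEx(m,cv2.MORPH_OPEN,np.ones((3,3)))
for c in cv2.findContours(m,cv2.RETR_EXTERNAL,cv2.CHAIN_APPROX_NONE)[0]:
    if not 600<cv2.contourArea(c)<9000: continue
    P=np.array([onz(ci,*p[0],z)[:2] for p in c],np.float32)*1000
    (cx,cy),(w,h),a=cv2.minAreaRect(P)
    if w<h:a+=90;w,h=h,w
    if w>60 or h<20: continue
    M=cv2.moments(c);print("px",round(M["m10"]/M["m00"]),round(M["m01"]/M["m00"]),"ctr",round(cx,1),round(cy,1),"size",round(w,1),round(h,1),"long",round(a%180,1))
E
python3 go.py 471.5 366.5 60 187; python3 wr.py w5 26
```

```text
turn rad [-0.002 -0.012  0.006] shift new axes [-3.9 11.4 55.7] old axes [-4.7 11.5 55.6]
t 10.0 tcp [469.  354.7 115.7] rot [-179.9   -0.7 -172.7] F [-0.3 -1.1 -0.3] w 45.7 j [ 56.  18. -18.  -1. -54. -48.]
px 314 253 ctr 470.7 365.5 size 31.3 31.1 long 8.0
px 335 107 ctr 470.2 262.0 size 31.8 26.0 long 24.3
```

View pics/w5.png

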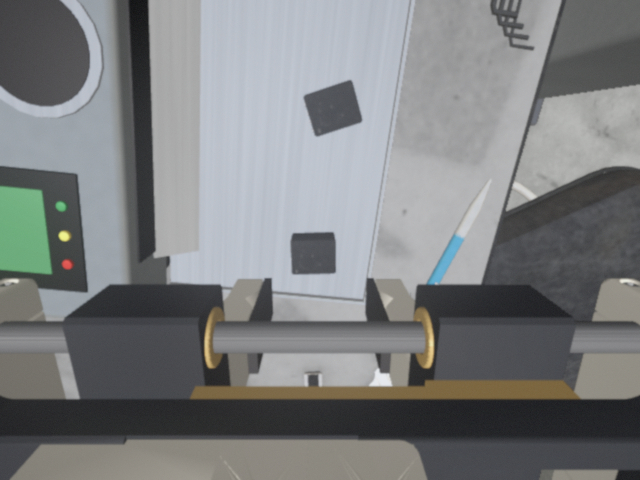

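Request:
{"api": "step_arm", "payload": {"deltas": [[0,-0.01,0,-4,11,10,0.05],[0,0,0,0,0,25,0.05],[0,0,0,0,0,25,0.05],[0,0,0,0,0,10,0.05],[0,0,0,0,0,0,0.05],[0,0,0,0,0,0,0.05]]}}

```text
time_s: 10.65
tcp_pos: [0.4734, 0.3624, 0.043]
eef_rot: [-179.9, 0.0, -173.1]
contact_force: [0.3, 0.3, 0.6]
gripper_width: 0.0459
```

```bash
python3 go.py 471 366 13 188
```

```text
turn rad [-0.001  0.    -0.018] shift new axes [ 1.9  4.  30. ] old axes [ 2.  4. 30.]
t 10.65 tcp [473.4 362.4  43. ] rot [-179.9    0.  -173.1] F [0.3 0.3 0.6] w 45.9 j [ 56.  23. -22.   0. -45. -49.]
```

Request:
{"api": "step_arm", "payload": {"deltas": [[0,0,-0.018,2,4,10,0.05],[0,0,0,0,0,10,0.05],[0,0,0,0,0,8,0.05],[0,0,0,0,0,1,0.05],[0,0,0,0,0,0,-1],[0,0,0,0,0,0,-1],[0,0,0,0,0,0,-1],[0,0,0,0,0,0,-1],[0,0,0,0,0,0,-1]]}}

```text
time_s: 11.55
tcp_pos: [0.4722, 0.368, 0.0146]
eef_rot: [179.9, 0.2, -171.9]
contact_force: [-0.1, 0.3, -0.4]
gripper_width: 0.0338
```

Request:
{"api": "step_arm", "payload": {"deltas": [[0,0,0,0,0,-10,-1],[0,0,0,0,0,-20,-1],[0,0,0,0,0,-30,-1],[0,0,0,0,0,-30,-1],[0,0,0,0,0,-30,-1],[0,0,0,0,0,0,-1]]}}

```text
time_s: 12.15
tcp_pos: [0.4719, 0.3672, 0.1426]
eef_rot: [179.9, 0.3, -171.9]
contact_force: [0.2, 0.4, -0.4]
gripper_width: 0.0334
```

```bash
python3 go.py 512.5 -348.6 140 -174.2
```

```text
turn rad [0.002 0.004 0.04 ] shift new axes [  32.  -716.2    2.6] old axes [  60.6 -714.4    1.1]
t 12.15 tcp [471.9 367.2 142.6] rot [ 179.9    0.3 -171.9] F [ 0.2  0.4 -0.4] w 33.4 j [ 57.  17. -16.   0. -57. -49.]
```

Request:
{"api": "step_arm", "payload": {"deltas": [[0,0,0.04,0,-30,0,-1],[0,0,0,2,-45,0,-1],[0,0,0,2,-45,0,-1],[0,0,0,2,-45,0,-1],[0,0,0,2,-45,0,-1],[0,0,0,2,-45,0,-1],[0,0,0,2,-45,0,-1],[0,0,0,2,-45,0,-1],[0,0,0,2,-45,0,-1],[0,0,0,2,-45,0,-1]]}}

```text
time_s: 13.15
tcp_pos: [0.5003, -0.0766, 0.1471]
eef_rot: [179.5, 0.9, -173.7]
contact_force: [1.6, 0.4, -0.7]
gripper_width: 0.0336
```

```bash
python3 go.py 512.5 -348.6 140 -174.2
```

```text
turn rad [0.008 0.015 0.009] shift new axes [  15.3 -271.8    7.1] old axes [  17.7 -271.7    4.6]
t 13.15 tcp [500.3 -76.6 147.1] rot [ 179.5    0.9 -173.7] F [ 1.6  0.4 -0.7] w 33.6 j [ 13.   8. -27.  -0. -54.  -7.]
```

Request:
{"api": "step_arm", "payload": {"deltas": [[0,0.01,0.009,0,-45,0,-1],[0,0,0,0,-45,0,-1],[0,0,0,0,-45,0,-1],[0,0,0,0,-45,0,-1],[0,0,0,0,-45,0,-1],[0,0,0,0,-35,10,-1],[0,0,0,0,-5,15,-1],[0,0,0,0,0,15,-1],[0,0,0,0,0,0,-1]]}}

```text
time_s: 14.05
tcp_pos: [0.5254, -0.3577, 0.1069]
eef_rot: [179.6, 0.6, -174.6]
contact_force: [-0.7, -0.6, -0.4]
gripper_width: 0.0336
```

```bash
python3 go.py 512.5 -348.6 17 -174.2
```

```text
turn rad [ 0.007  0.01  -0.008] shift new axes [11.9 10.4 89.9] old axes [12.9  9.6 89.8]
t 14.05 tcp [ 525.4 -357.7  106.9] rot [ 179.6    0.6 -174.6] F [-0.7 -0.6 -0.4] w 33.6 j [-17.  22. -13.  -1. -54.  23.]
```

Request:
{"api": "step_arm", "payload": {"deltas": [[0,0.01,-0.008,12,10,5,-1],[0,0,0,0,0,25,-1],[0,0,0,0,0,20,-1],[0,0,0,0,0,5,-1],[0,0,0,0,0,0,-1]]}}

```text
time_s: 14.55
tcp_pos: [0.5136, -0.346, 0.0548]
eef_rot: [179.7, 0.1, -174.0]
contact_force: [-0.1, -0.6, 0.3]
gripper_width: 0.0335
```

```bash
python3 go.py 512.5 -348.6 17 -174.2
```

```text
turn rad [0.005 0.003 0.004] shift new axes [ 1.4 -2.5 37.8] old axes [ 1.5 -2.7 37.8]
t 14.55 tcp [ 513.6 -346.    54.8] rot [ 1.797e+02  1.000e-01 -1.740e+02] F [-0.1 -0.6  0.3] w 33.5 j [-16.  24. -18.  -0. -48.  22.]
```

Request:
{"api": "step_arm", "payload": {"deltas": [[0,0,0,1,-2,12,-1],[0,0,0,0,0,12,-1],[0,0,0,0,0,10,-1],[0,0,0,0,0,2,-1],[0,0,0,0,0,0,-1],[0,0,0,0,0,0,0.05],[0,0,0,0,0,0,0.05],[0,0,0,0,0,0,0.05]]}}

```text
time_s: 15.35
tcp_pos: [0.5152, -0.3485, 0.0192]
eef_rot: [179.8, 0.4, -173.9]
contact_force: [0.4, -0.9, -0.1]
gripper_width: 0.0452
```

Request:
{"api": "step_arm", "payload": {"deltas": [[0,0,0,0,0,-20,0.05],[0,0,0,0,0,-30,0.05],[0,0,0,0,0,-30,0.05],[0,0,0,0,0,-30,0.05],[0,0,0,0,0,0,0.05]]}}

```text
time_s: 15.85
tcp_pos: [0.5143, -0.3492, 0.1338]
eef_rot: [179.9, 0.3, -173.9]
contact_force: [0.2, -0.5, 0.3]
gripper_width: 0.0457
```

```bash
python3 cam.py wrist w6;python3 cam.py top t2; python3 meas.py pics/t2.png|grep black; python3 go.py 471 261 120 204
```

```text
black px 288 264 xy [470.  159.7] rect 470.0 159.9 size 25.1 16.9 ang 19.8
black px 252 263 xy [470.9 260.9] rect 470.9 260.8 size 24.2 17.6 ang 27.9
binblack px 392 267 xy [ 466.8 -133.7] rect 470.2 -129.6 size 44.3 162.0 ang 74.0
turn rad [ 0.006  0.002 -0.313] shift new axes [-210.   573.2    9.9] old axes [-23.3 610.   13.5]
t 15.95 tcp [ 512.4 -348.1  129.9] rot [ 1.797e+02  1.000e-01 -1.739e+02] F [ 0.6  0.1 -0.4] w 45.8 j [-16.  20. -14.  -0. -57.  23.]
```

View pics/w6.png

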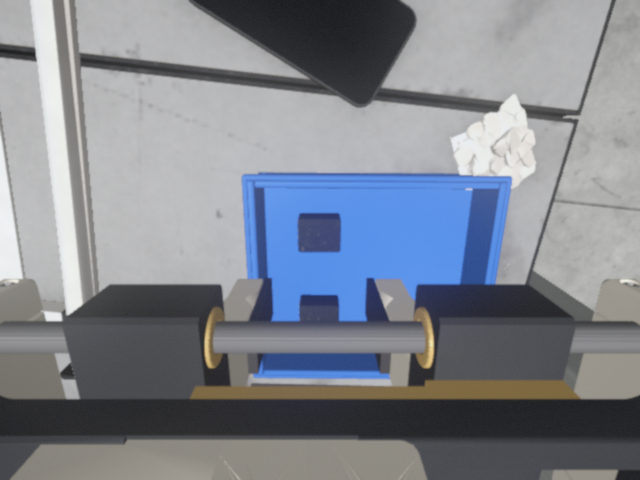

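Request:
{"api": "step_arm", "payload": {"deltas": [[0,0,0,0,30,0,0.05],[0,0,0,-2,45,0,0.05],[0,0,0,-2,45,0,0.05],[0,0,0,-2,45,0,0.05],[0,0,0,-2,45,0,0.05],[0,0,0,-2,45,0,0.05],[0,0,0,-2,45,0,0.05],[0,0,0,-2,45,0,0.05],[0,0,0,-2,45,0,0.05],[0,0,0,-2,45,0,0.05]]}}

```text
time_s: 16.95
tcp_pos: [0.4772, 0.0965, 0.122]
eef_rot: [179.6, -0.8, -174.5]
contact_force: [1.3, 0.5, 0.4]
gripper_width: 0.0458
```

Request:
{"api": "step_arm", "payload": {"deltas": [[0,0,-0.1,0,30,0,0.05],[0,0,-0.1,0,30,0,0.05],[0,0,-0.1,0,20,0,0.05],[0,0,0,0,0,0,0.05],[0,0,0,0,0,0,0.05]]}}

```text
time_s: 17.45
tcp_pos: [0.4583, 0.1819, 0.1178]
eef_rot: [179.5, -1.1, -156.4]
contact_force: [-0.1, -0.4, 0.4]
gripper_width: 0.0461
```

```bash
python3 go.py 471 261 100 204;python3 wr.py w7 26
```

```text
turn rad [ 0.009 -0.019 -0.007] shift new axes [-43.8  67.1  17.8] old axes [-43.7  67.2  17.5]
t 17.45 tcp [458.3 181.9 117.8] rot [ 179.5   -1.1 -156.4] F [-0.1 -0.4  0.4] w 46.1 j [ 44.  10. -29.  -1. -52. -20.]
px 26 252 ctr 649.7 278.8 size 48.5 43.4 long 98.6
px 315 203 ctr 469.5 158.8 size 31.4 28.7 long 18.2
px 48 109 ctr 660.8 173.6 size 57.8 52.9 long 98.6
```

Request:
{"api": "step_arm", "payload": {"deltas": [[0.01,-0.02,0,-22,34,0,0.05],[0,0,0,-18,28,0,0.05],[0,0,0,-5,8,10,0.05],[0,0,0,0,0,5,0.05],[0,0,0,0,0,0,0.05]]}}

```text
time_s: 18.0
tcp_pos: [0.4724, 0.2601, 0.1001]
eef_rot: [-179.8, -0.1, -157.2]
contact_force: [-0.7, -0.7, -0.3]
gripper_width: 0.0462
```

```bash
python3 go.py 471 261 13 204;python3 wr.py w8 26
```

```text
turn rad [-0.003 -0.001 -0.02 ] shift new axes [ 0.9  1.4 87.1] old axes [ 0.8  1.7 87.1]
t 18.0 tcp [472.4 260.1 100.1] rot [-1.798e+02 -1.000e-01 -1.572e+02] F [-0.7 -0.7 -0.3] w 46.2 j [ 50.  15. -26.   0. -49. -27.]
px 321 246 ctr 471.4 259.6 size 31.3 30.8 long 24.0
px 385 109 ctr 470.1 160.9 size 33.9 26.4 long 18.3
```

Both cameras agree on the position and yaw, so I descend, grip and lift.

Request:
{"api": "step_arm", "payload": {"deltas": [[0,0,-0.02,1,1,15,0.05],[0,0,0,0,0,25,0.05],[0,0,0,0,0,20,0.05],[0,0,0,0,0,5,0.05],[0,0,0,0,0,0,0.05],[0,0,0,0,0,0,0.05]]}}

```text
time_s: 18.65
tcp_pos: [0.4723, 0.2548, 0.0365]
eef_rot: [-179.9, 0.1, -156.4]
contact_force: [1.4, -0.2, 1.0]
gripper_width: 0.0461
```

```bash
python3 go.py 471 261 13 204
```

```text
turn rad [-0.002  0.001 -0.006] shift new axes [-1.3  6.2 23.5] old axes [-1.3  6.3 23.5]
t 18.65 tcp [472.3 254.8  36.5] rot [-1.799e+02  1.000e-01 -1.564e+02] F [ 1.4 -0.2  1. ] w 46.1 j [ 49.  19. -30.   0. -41. -26.]
```

Request:
{"api": "step_arm", "payload": {"deltas": [[0,0,0,-1,6,4,0.05],[0,0,0,0,0,9,0.05],[0,0,0,0,0,8,0.05],[0,0,0,0,0,1,0.05],[0,0,0,0,0,0,-1],[0,0,0,0,0,0,-1],[0,0,0,0,0,0,-1],[0,0,0,0,0,0,-1],[0,0,0,0,0,0,-1]]}}

```text
time_s: 19.55
tcp_pos: [0.4719, 0.2624, 0.0153]
eef_rot: [-180.0, 0.3, -156.3]
contact_force: [-0.1, -0.4, -0.6]
gripper_width: 0.0338
```

Request:
{"api": "step_arm", "payload": {"deltas": [[0,0,0,0,0,-10,-1],[0,0,0,0,0,-20,-1],[0,0,0,0,0,-30,-1],[0,0,0,0,0,-30,-1],[0,0,0,0,0,-30,-1],[0,0,0,0,0,0,-1]]}}

```text
time_s: 20.15
tcp_pos: [0.4714, 0.2616, 0.1431]
eef_rot: [-179.9, 0.3, -156.3]
contact_force: [-0.3, 0.5, -1.0]
gripper_width: 0.0339
```

```bash
python3 go.py 433.5 -282 140 -174.2
```

```text
turn rad [-0.001  0.005  0.312] shift new axes [  92.6 -536.9    3.1] old axes [ 252.9 -482.6    2.5]
t 20.15 tcp [471.4 261.6 143.1] rot [-179.9    0.3 -156.3] F [-0.3  0.5 -1. ] w 33.9 j [ 50.  12. -23.   0. -55. -26.]
```

Request:
{"api": "step_arm", "payload": {"deltas": [[0,0,0.104,10,-25,0,-1],[0,0,0.104,8,-42,0,-1],[0,0,0.104,5,-44,0,-1],[0,0,0,5,-44,0,-1],[0,0,0,5,-44,0,-1],[0,0,0,5,-44,0,-1],[0,0,0,5,-44,0,-1],[0,0,0,5,-44,0,-1],[0,0,0,5,-44,0,-1],[0,0,0,5,-44,0,-1]]}}

```text
time_s: 21.15
tcp_pos: [0.4752, -0.1713, 0.1484]
eef_rot: [179.7, 1.0, -174.4]
contact_force: [2.0, 0.2, 0.5]
gripper_width: 0.0338
```

```bash
python3 go.py 433.5 -282 140 -174.2
```

```text
turn rad [ 0.005  0.017 -0.003] shift new axes [  52.6 -106.     8.4] old axes [  52.5 -106.2    7. ]
t 21.15 tcp [ 475.2 -171.3  148.4] rot [ 179.7    1.  -174.4] F [2.  0.2 0.5] w 33.8 j [  2.   8. -27.  -0. -54.   4.]
```

Request:
{"api": "step_arm", "payload": {"deltas": [[0,0.015,0,15,-40,0,-1],[0,0,0,15,-35,0,-1],[0,0,0,10,-15,10,-1],[0,0,0,5,0,15,-1],[0,0,0,0,0,15,-1],[0,0,0,0,0,0,-1],[0,0,0,0,0,0,-1]]}}

```text
time_s: 21.85
tcp_pos: [0.4356, -0.2753, 0.1094]
eef_rot: [179.8, 0.2, -174.9]
contact_force: [-0.3, -0.1, -0.6]
gripper_width: 0.0337
```

```bash
python3 go.py 433.5 -282 17 -174.2
```

```text
turn rad [ 0.004  0.004 -0.012] shift new axes [ 2.8 -6.5 92.4] old axes [ 3.1 -6.9 92.4]
t 21.85 tcp [ 435.6 -275.3  109.4] rot [ 179.8    0.2 -174.9] F [-0.3 -0.1 -0.6] w 33.7 j [-11.  12. -28.  -0. -50.  16.]
```

Request:
{"api": "step_arm", "payload": {"deltas": [[0,0,-0.012,3,-6,10,-1],[0,0,0,0,0,25,-1],[0,0,0,0,0,20,-1],[0,0,0,0,0,5,-1],[0,0,0,0,0,0,-1]]}}

```text
time_s: 22.35
tcp_pos: [0.4362, -0.2823, 0.0502]
eef_rot: [179.9, 0.6, -173.8]
contact_force: [-0.2, 0.3, -0.4]
gripper_width: 0.0335
```

```bash
python3 go.py 433.5 -282 17 -174.2
```

```text
turn rad [0.002 0.01  0.007] shift new axes [ 2.7  0.5 33.2] old axes [ 3.   0.5 33.1]
t 22.35 tcp [ 436.2 -282.3   50.2] rot [ 179.9    0.6 -173.8] F [-0.2  0.3 -0.4] w 33.5 j [-11.  17. -32.  -0. -41.  18.]
```

Request:
{"api": "step_arm", "payload": {"deltas": [[0,0.01,0,2,0,12,-1],[0,0,0,0,0,10,-1],[0,0,0,0,0,8,-1],[0,0,0,0,0,2,-1],[0,0,0,0,0,0,-1],[0,0,0,0,0,0,0.05],[0,0,0,0,0,0,0.05],[0,0,0,0,0,0,0.05]]}}

```text
time_s: 23.15
tcp_pos: [0.4363, -0.283, 0.018]
eef_rot: [-180.0, 0.2, -173.7]
contact_force: [0.8, -1.5, -0.0]
gripper_width: 0.0457
```

Request:
{"api": "step_arm", "payload": {"deltas": [[0,0,0,0,0,-20,0.05],[0,0,0,0,0,-30,0.05],[0,0,0,0,0,-30,0.05],[0,0,0,0,0,-30,0.05],[0,0,0,0,0,0,0.05]]}}

```text
time_s: 23.65
tcp_pos: [0.4357, -0.2831, 0.1327]
eef_rot: [-180.0, 0.1, -173.7]
contact_force: [0.6, 0.3, 0.4]
gripper_width: 0.0459
```

```bash
python3 cam.py wrist w9;python3 cam.py top t3; python3 meas.py pics/t3.png|grep black; python3 go.py 470 160 120 199
```

```text
black px 288 264 xy [469.7 159.8] rect 470.0 159.9 size 25.1 16.9 ang 19.8
binblack px 373 267 xy [466.9 -78.8] rect 466.7 -74.6 size 153.2 35.2 ang 6.7
turn rad [ 0.002 -0.002 -0.223] shift new axes [-178.3  406.4    9.3] old axes [-84.1 435.7  10. ]
t 23.75 tcp [ 433.7 -282.3  129.3] rot [ 1.799e+02 -1.000e-01 -1.738e+02] F [-0.5  0.3 -0.6] w 46.0 j [-11.  11. -27.  -0. -53.  18.]
```

View pics/w9.png

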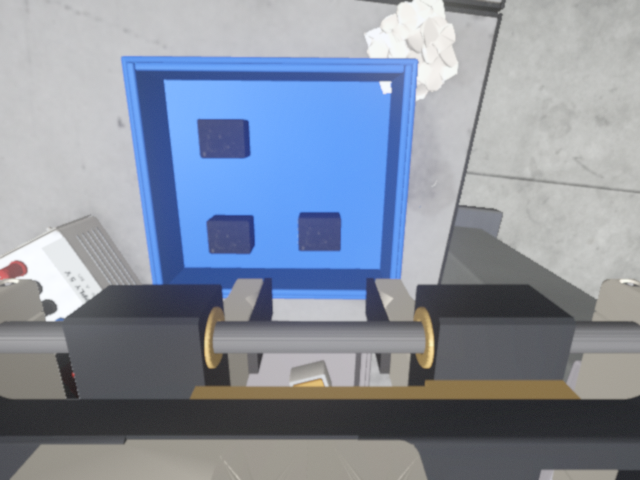

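Request:
{"api": "step_arm", "payload": {"deltas": [[0,0,0,-10,25,0,0.05],[0,0,0,-10,44,0,0.05],[0,0,0,-10,44,0,0.05],[0,0,0,-8,44,0,0.05],[0,0,0,-8,44,0,0.05],[0,0,0,-6,44,0,0.05],[0,0,-0.07,-6,40,0,0.05],[0,0,-0.07,-6,30,0,0.05],[0,0,-0.07,-5,20,0,0.05],[0,0,0,0,0,0,0.05]]}}

```text
time_s: 24.75
tcp_pos: [0.4562, 0.0699, 0.1198]
eef_rot: [179.8, -0.9, -161.5]
contact_force: [0.7, 0.8, -0.6]
gripper_width: 0.0461
```

```bash
python3 go.py 470 160 100 199
```

```text
turn rad [ 0.004 -0.016 -0.009] shift new axes [-42.3  80.7  19.8] old axes [-41.9  81.   19.5]
t 24.75 tcp [456.2  69.9 119.8] rot [ 179.8   -0.9 -161.5] F [ 0.7  0.8 -0.6] w 46.1 j [ 33.   7. -33.  -1. -51. -14.]
```

Request:
{"api": "step_arm", "payload": {"deltas": [[0,-0.016,0,-18,36,0,0.05],[0,0,0,-18,33,0,0.05],[0,0,0,-5,10,10,0.05],[0,0,0,0,0,5,0.05],[0,0,0,0,0,0,0.05],[0,0,0,0,0,0,0.05]]}}

```text
time_s: 25.35
tcp_pos: [0.4668, 0.1566, 0.0988]
eef_rot: [179.9, -0.5, -161.8]
contact_force: [-0.5, -0.0, -0.7]
gripper_width: 0.0461
```

```bash
python3 go.py 470 160 13 199;python3 wr.py w10 26
```

```text
turn rad [ 0.002 -0.009 -0.014] shift new axes [-4.2  2.2 85.8] old axes [-4.9  2.1 85.8]
t 25.35 tcp [466.8 156.6  98.8] rot [ 179.9   -0.5 -161.8] F [-0.5 -0.  -0.7] w 46.1 j [ 41.  11. -31.  -0. -48. -23.]
px 313 246 ctr 470.0 157.9 size 31.5 30.2 long 17.9
```

Request:
{"api": "step_arm", "payload": {"deltas": [[0,-0.01,-0.01,-4,2,15,0.05],[0,0,0,0,0,25,0.05],[0,0,0,0,0,20,0.05],[0,0,0,0,0,3,0.05],[0,0,0,0,0,0,0.05],[0,0,0,0,0,0,0.05]]}}

```text
time_s: 26.0
tcp_pos: [0.4715, 0.1562, 0.0374]
eef_rot: [179.8, 0.3, -161.5]
contact_force: [0.3, -0.2, -0.1]
gripper_width: 0.046
```

```bash
python3 go.py 470 159.5 13 199
```

```text
turn rad [ 0.003  0.006 -0.009] shift new axes [ 0.4  3.7 24.4] old axes [ 0.5  3.6 24.4]
t 26.0 tcp [471.5 156.2  37.4] rot [ 179.8    0.3 -161.5] F [ 0.3 -0.2 -0.1] w 46.0 j [ 41.  16. -35.  -0. -38. -23.]
```

Request:
{"api": "step_arm", "payload": {"deltas": [[0,0,0,0,3,5,0.05],[0,0,0,0,0,9,0.05],[0,0,0,0,0,8,0.05],[0,0,0,0,0,1,0.05],[0,0,0,0,0,0,-1],[0,0,0,0,0,0,-1],[0,0,0,0,0,0,-1],[0,0,0,0,0,0,-1],[0,0,0,0,0,0,-1]]}}

```text
time_s: 26.9
tcp_pos: [0.472, 0.1604, 0.0149]
eef_rot: [179.8, 0.6, -161.5]
contact_force: [0.6, 0.7, -0.6]
gripper_width: 0.0337
```

Request:
{"api": "step_arm", "payload": {"deltas": [[0,0,0,0,0,-10,-1],[0,0,0,0,0,-20,-1],[0,0,0,0,0,-30,-1],[0,0,0,0,0,-30,-1],[0,0,0,0,0,-30,-1],[0,0,0,0,0,0,-1]]}}

```text
time_s: 27.5
tcp_pos: [0.4708, 0.1588, 0.1428]
eef_rot: [179.8, 0.6, -161.5]
contact_force: [1.2, 0.6, 0.2]
gripper_width: 0.0337
```

```bash
python3 go.py 441 -356 140 -174.2
```

```text
turn rad [0.004 0.009 0.222] shift new axes [  81.7 -509.2    2.8] old axes [ 191.6 -478.8   -0.7]
t 27.5 tcp [470.8 158.8 142.8] rot [ 179.8    0.6 -161.5] F [1.2 0.6 0.2] w 33.7 j [ 41.   8. -29.   0. -53. -23.]
```

Request:
{"api": "step_arm", "payload": {"deltas": [[0,0.01,0.11,8,-25,0,-1],[0,0,0.11,8,-42,0,-1],[0,0,0,5,-44,0,-1],[0,0,0,5,-44,0,-1],[0,0,0,5,-44,0,-1],[0,0,0,5,-44,0,-1],[0,0,0,5,-44,0,-1],[0,0,0,5,-44,0,-1],[0,0,0,5,-44,0,-1],[0,0,0,5,-44,0,-1]]}}

```text
time_s: 28.5
tcp_pos: [0.4673, -0.2744, 0.1474]
eef_rot: [179.6, 0.6, -174.0]
contact_force: [2.0, 0.7, -0.5]
gripper_width: 0.0337
```

```bash
python3 go.py 441 -356 140 -174.2
```

```text
turn rad [0.007 0.011 0.003] shift new axes [ 34.4 -78.5   7.4] old axes [ 34.7 -78.5   6.4]
t 28.5 tcp [ 467.3 -274.4  147.4] rot [ 179.6    0.6 -174. ] F [ 2.   0.7 -0.5] w 33.7 j [-10.  12. -22.  -1. -55.  17.]
```

Request:
{"api": "step_arm", "payload": {"deltas": [[0,0.01,0,15,-35,0,-1],[0,0,0,12,-25,0,-1],[0,0,0,5,-8,10,-1],[0,0,0,2,0,15,-1],[0,0,0,0,0,15,-1],[0,0,0,0,0,0,-1],[0,0,0,0,0,0,-1]]}}

```text
time_s: 29.2
tcp_pos: [0.4368, -0.3529, 0.1057]
eef_rot: [179.6, 0.0, -174.5]
contact_force: [-0.5, -0.7, -0.2]
gripper_width: 0.0333
```

```bash
python3 go.py 441 -356 17 -174.2
```

```text
turn rad [ 0.007  0.001 -0.005] shift new axes [-3.9 -3.5 88.7] old axes [-3.8 -4.2 88.7]
t 29.2 tcp [ 436.8 -352.9  105.7] rot [ 179.6    0.  -174.5] F [-0.5 -0.7 -0.2] w 33.3 j [-19.  16. -22.  -1. -51.  25.]
```

Request:
{"api": "step_arm", "payload": {"deltas": [[0,0,0,-4,-3,10,-1],[0,0,0,0,0,25,-1],[0,0,0,0,0,20,-1],[0,0,0,0,0,5,-1],[0,0,0,0,0,0,-1]]}}

```text
time_s: 29.7
tcp_pos: [0.4454, -0.355, 0.0462]
eef_rot: [179.8, 0.4, -174.3]
contact_force: [-0.3, 0.2, 0.2]
gripper_width: 0.0338
```

```bash
python3 go.py 441 -356 17 -174.2
```

```text
turn rad [ 0.004  0.006 -0.001] shift new axes [ 4.5 -0.5 29.2] old axes [ 4.7 -0.7 29.1]
t 29.7 tcp [ 445.4 -355.    46.2] rot [ 179.8    0.4 -174.3] F [-0.3  0.2  0.2] w 33.8 j [-19.  21. -25.  -1. -44.  25.]
```

Request:
{"api": "step_arm", "payload": {"deltas": [[0,0,0,3,0,8,-1],[0,0,0,0,0,10,-1],[0,0,0,0,0,8,-1],[0,0,0,0,0,2,-1],[0,0,0,0,0,0,-1],[0,0,0,0,0,0,0.05],[0,0,0,0,0,0,0.05],[0,0,0,0,0,0,0.05]]}}

```text
time_s: 30.5
tcp_pos: [0.4447, -0.356, 0.0187]
eef_rot: [179.9, 0.6, -174.2]
contact_force: [0.3, 0.6, 0.5]
gripper_width: 0.0456
```

Request:
{"api": "step_arm", "payload": {"deltas": [[0,0,0,0,0,-20,0.05],[0,0,0,0,0,-30,0.05],[0,0,0,0,0,-30,0.05],[0,0,0,0,0,-30,0.05],[0,0,0,0,0,0,0.05]]}}

```text
time_s: 31.0
tcp_pos: [0.4432, -0.3565, 0.1331]
eef_rot: [179.9, 0.5, -174.2]
contact_force: [-0.5, 0.9, -0.5]
gripper_width: 0.046
```

```bash
python3 cam.py wrist w11;python3 cam.py top t4; python3 meas.py pics/t4.png|grep -v tray; python3 go.py 430 -134 120 199; python3 -c "
import cv2
a=cv2.imread('pics/t4.png')[180:320,200:400];cv2.imwrite('pics/c5.png',cv2.resize(a,(800,560),interpolation=2))"
```

```text
binblack px 399 280 xy [ 430.4 -151.7] rect 437.5 -153.1 size 8.8 97.1 ang 77.0
binblack px 390 252 xy [ 508.8 -128.4] rect 508.8 -128.3 size 20.5 27.7 ang 76.2
amber px 327 288 xy [405.3  48.7] rect 405.4 48.6 size 26.3 30.3 ang 34.6
amber px 393 280 xy [ 429.5 -134.6] rect 429.8 -133.9 size 22.4 19.6 ang 1.1
green px 288 203 xy [634.3 162. ] rect 634.5 162.7 size 22.5 25.0 ang 1.0
blue px 364 275 xy [444.  -54.4] rect 445.0 -55.0 size 36.9 11.3 ang 0.5
loupe px 366 211 xy [623.5 -58.8] rect 624.1 -57.8 size 34.6 28.4 ang 0.4
h FL [586. 407.  70.]
h FR [591. 115.  70.]
h BL [694. 412.  70.]
h BR [701. 120.  70.]
bin FL [373. -36.  42.]
bin FR [ 389. -191.   42.]
bin BL [557. -21.  42.]
bin BR [ 568. -174.   42.]
turn rad [ 0.004  0.006 -0.231] shift new axes [-61.3 212.9   9.5] old axes [-10.8 221.3  10.6]
t 31.1 tcp [ 441.3 -355.3  129.5] rot [ 179.7    0.3 -174.3] F [ 0.9  0.4 -1.3] w 45.6 j [-19.  15. -21.  -0. -54.  25.]
```

View pics/w11.png

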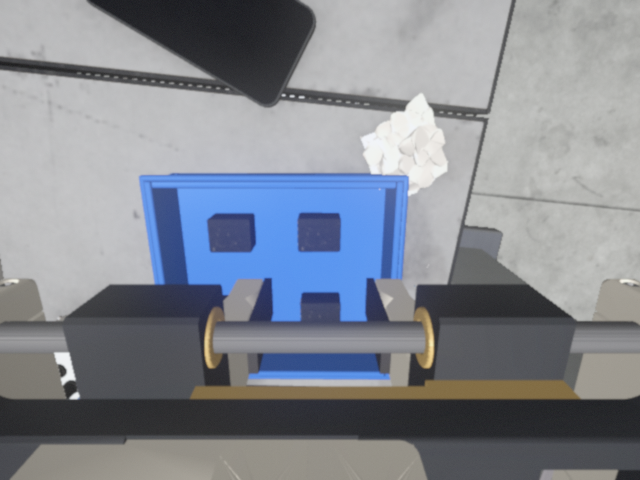

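View pics/c5.png

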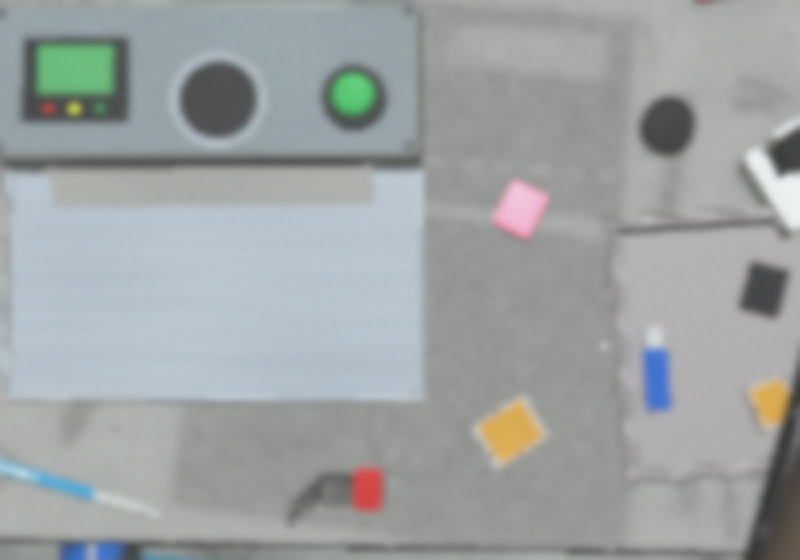

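Request:
{"api": "step_arm", "payload": {"deltas": [[0,0,0,0,30,0,0.05],[0,0,0,0,40,0,0.05],[0,0,-0.14,0,40,-10,0.05],[0,0,-0.14,0,0,0,0.05],[0,0,-0.14,0,0,0,0.05],[0,0,-0.14,0,0,0,0.05],[0,0,-0.14,0,0,0,0.05],[0,0,-0.14,0,0,0,0.05],[0,0,-0.14,0,0,0,0.05],[0,0,-0.14,0,0,0,0.05]]}}

```text
time_s: 32.1
tcp_pos: [0.4228, -0.2394, 0.1293]
eef_rot: [179.1, 0.4, -107.7]
contact_force: [0.6, -0.0, 0.9]
gripper_width: 0.0459
```

Request:
{"api": "step_arm", "payload": {"deltas": [[0,0,-0.14,0,0,0,0.05],[0,0,-0.14,0,0,0,0.05],[0,0,-0.14,0,0,0,0.05],[0,0,-0.14,0,0,0,0.05],[0,0,-0.12,0,0,0,0.05],[0,0,0,0,0,0,0.05]]}}

```text
time_s: 32.7
tcp_pos: [0.418, -0.2381, 0.1221]
eef_rot: [179.0, 1.3, -67.0]
contact_force: [-0.3, 0.3, 0.0]
gripper_width: 0.0458
```

```bash
python3 go.py 430 -134 120 -71
```

```text
turn rad [0.018 0.022 0.069] shift new axes [-94.5 -45.3   2.1] old axes [-91.1 -51.8   3.2]
t 32.7 tcp [ 418.  -238.1  122.1] rot [179.    1.3 -67. ] F [-0.3  0.3  0. ] w 45.8 j [ -7.   9. -30.  -1. -53. 120.]
```

Request:
{"api": "step_arm", "payload": {"deltas": [[0.018,0.022,0.069,-20,-10,0,0.05],[0,0,0,-32,-15,0,0.05],[0,0,0,-30,-13,0,0.05],[0,0,0,-10,-5,0,0.05],[0,0,0,0,0,0,0.05],[0,0,0,0,0,0,0.05]]}}

```text
time_s: 33.3
tcp_pos: [0.4252, -0.1342, 0.1181]
eef_rot: [179.6, 0.1, -72.5]
contact_force: [-0.6, 0.3, 0.4]
gripper_width: 0.0457
```

```bash
cat > wa.py <<'E'
from plant import r
import sys
from h import *
name=sys.argv[1];z=float(sys.argv[2])/1000
ci=r.camera_info("wrist");im=r.capture("wrist");cv2.imwrite("pics/"+name+".png",im[...,::-1])
H,S,V=cv2.split(cv2.cvtColor(im,cv2.COLOR_RGB2HSV))
m=((H>10)&(H<25)&(S>130)).astype(np.uint8)*255
m[280:]=0
for c in cv2.findContours(m,cv2.RETR_EXTERNAL,cv2.CHAIN_APPROX_NONE)[0]:
    if cv2.contourArea(c)<300: continue
    P=np.array([onz(ci,*p[0],z)[:2] for p in c],np.float32)*1000
    (cx,cy),(w,h),a=cv2.minAreaRect(P)
    if w<h:a+=90;w,h=h,w
    M=cv2.moments(c);print("amber px",round(M["m10"]/M["m00"]),round(M["m01"]/M["m00"]),"ctr",round(cx,1),round(cy,1),"size",round(w,1),round(h,1),"long",round(a%180,1))
E
python3 go.py 430 -134 60 -71; python3 wa.py w12 31
```

```text
turn rad [ 0.006  0.001 -0.026] shift new axes [ 1.4 -4.6 58.1] old axes [ 1.3 -5.  58. ]
t 33.3 tcp [ 425.2 -134.2  118.1] rot [ 1.796e+02  1.000e-01 -7.250e+01] F [-0.6  0.3  0.4] w 45.7 j [  8.   5. -36.  -0. -50. 100.]
```

View pics/w12.png

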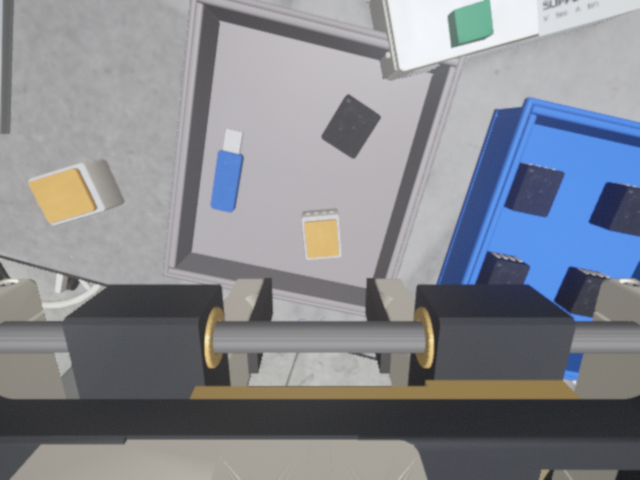

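```bash
python3 - <<'E'
import cv2
im=cv2.imread("pics/w12.png");h=cv2.cvtColor(im,cv2.COLOR_BGR2HSV);print(im[238,322],h[238,322],h[195,65])
E
sed -i 's/S>130/S>110/' wa.py; python3 wa.py w12b 31
python3 -c "
import cv2
a=cv2.imread('pics/w12b.png')[180:290,250:400];cv2.imwrite('pics/c6.png',cv2.resize(a,(750,550),interpolation=2))"
```

```text
[124 189 222] [ 20 113 222] [ 20 115 220]
amber px 322 238 ctr 427.7 -134.7 size 25.9 21.3 long 21.5
amber px 62 195 ctr 402.8 50.0 size 37.4 29.4 long 123.1
```

View pics/c6.png

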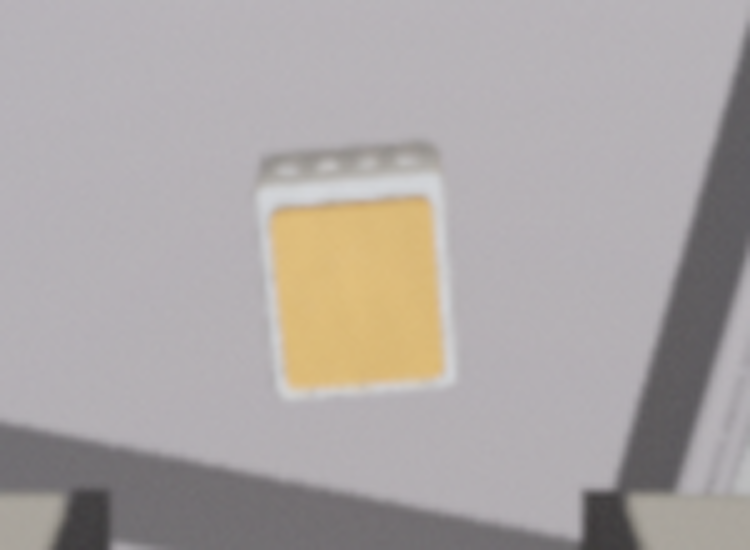

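Request:
{"api": "step_arm", "payload": {"deltas": [[0,0,-0.035,1,-3,15,-0.09],[0,0,-0.035,0,0,20,-0.09],[0,0,0,0,0,20,-0.09],[0,0,0,0,0,8,-0.09],[0,0,0,0,0,0,-0.09],[0,0,0,0,0,0,-0.09]]}}

```text
time_s: 34.0
tcp_pos: [0.4286, -0.1387, 0.0537]
eef_rot: [179.7, 0.0, -68.9]
contact_force: [1.1, -0.3, -0.4]
gripper_width: 0.0398
```

```bash
python3 go.py 428.7 -134.5 12 -68.5; python3 wa.py w13 31
```

```text
turn rad [ 0.005  0.001 -0.007] shift new axes [-3.8 -1.7 41.7] old axes [-3.8 -1.9 41.7]
t 34.0 tcp [ 428.6 -138.7   53.7] rot [179.7   0.  -68.9] F [ 1.1 -0.3 -0.4] w 39.8 j [  7.  11. -40.   0. -40. 104.]
amber px 313 266 ctr 432.9 -132.6 size 21.7 15.6 long 111.1
```

View pics/w13.png

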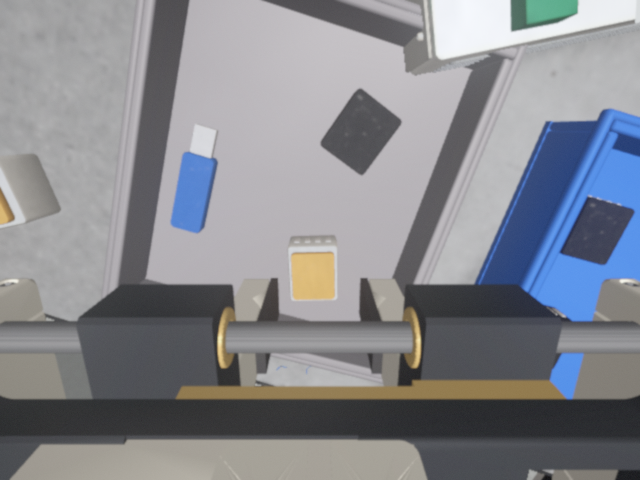

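Request:
{"api": "step_arm", "payload": {"deltas": [[0,0,0,-4,-1,8,-0.09],[0,0,0,0,0,12,-0.09],[0,0,0,0,0,5,-0.09],[0,0,0,0,0,0,-0.09],[0,0,0,0,0,0,-0.09]]}}

```text
time_s: 34.55
tcp_pos: [0.4301, -0.1337, 0.0299]
eef_rot: [-180.0, -0.0, -68.9]
contact_force: [0.3, -1.2, -0.0]
gripper_width: 0.0398
```

```bash
python3 go.py 428.7 -134.5 12 -68.5
```

```text
turn rad [-0.    -0.001 -0.008] shift new axes [ 0.2  1.6 17.9] old axes [ 0.2  1.6 17.9]
t 34.55 tcp [ 430.1 -133.7   29.9] rot [-180.    -0.   -68.9] F [ 0.3 -1.2 -0. ] w 39.8 j [  8.  13. -41.   0. -36. 103.]
```

Request:
{"api": "step_arm", "payload": {"deltas": [[0,0,0,0,1,8,-0.09],[0,0,0,0,0,7,-0.09],[0,0,0,0,0,3,-0.09],[0,0,0,0,0,0,-1],[0,0,0,0,0,0,-1],[0,0,0,0,0,0,-1],[0,0,0,0,0,0,-1],[0,0,0,0,0,0,-1]]}}

```text
time_s: 35.35
tcp_pos: [0.4297, -0.134, 0.0111]
eef_rot: [-179.9, -0.1, -68.9]
contact_force: [-0.6, -0.4, 0.1]
gripper_width: 0.0275
```

Request:
{"api": "step_arm", "payload": {"deltas": [[0,0,0,0,0,-10,-1],[0,0,0,0,0,-20,-1],[0,0,0,0,0,-30,-1],[0,0,0,0,0,-40,-1],[0,0,0,0,0,-40,-1],[0,0,0,0,0,0,-1]]}}

```text
time_s: 35.95
tcp_pos: [0.4285, -0.1344, 0.1597]
eef_rot: [180.0, -0.1, -68.9]
contact_force: [0.0, 0.5, -1.3]
gripper_width: 0.0277
```

```bash
python3 go.py 629.7 255.4 150 -68.5; python3 cam.py wrist w14
```

```text
turn rad [ 0.    -0.002 -0.007] shift new axes [-289.  -330.1    9.7] old axes [-291.4 -328.     9.2]
t 35.95 tcp [ 428.5 -134.4  159.7] rot [ 1.80e+02 -1.00e-01 -6.89e+01] F [ 0.   0.5 -1.3] w 27.7 j [  8.   2. -32.   0. -56. 103.]
```

View pics/w14.png

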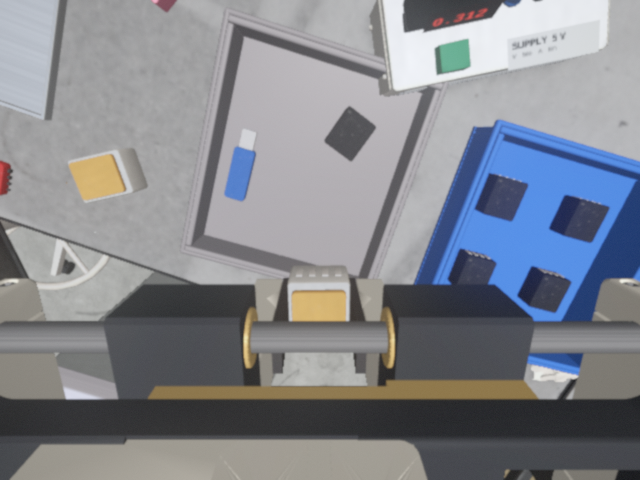

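Request:
{"api": "step_arm", "payload": {"deltas": [[0,0,0,-18,-20,0,-1],[0,0,0,-30,-34,0,-1],[0,0,0,-30,-34,0,-1],[0,0,0,-30,-34,0,-1],[0,0,0,-30,-34,0,-1],[0,0,0,-30,-34,0,-1],[0,0,0,-30,-34,0,-1],[0,0,0,-30,-34,0,-1],[0,0,0,-25,-28,0,-1],[0,0,0,0,0,0,-1]]}}

```text
time_s: 37.0
tcp_pos: [0.6038, 0.2157, 0.1536]
eef_rot: [179.5, 0.0, -69.3]
contact_force: [-0.7, 0.8, -0.5]
gripper_width: 0.0278
```

```bash
python3 go.py 629.7 255.4 150 -68.5
```

```text
turn rad [ 0.009  0.    -0.013] shift new axes [-27.4 -38.6   3.6] old axes [-27.9 -38.3   3.3]
t 37.0 tcp [603.8 215.7 153.6] rot [179.5   0.  -69.3] F [-0.7  0.8 -0.5] w 27.8 j [ 37.  21.  -9.  -0. -61.  74.]
```

Request:
{"api": "step_arm", "payload": {"deltas": [[0.009,0,-0.01,-15,-20,0,-1],[0,0,0,-12,-16,10,-1],[0,0,0,0,0,15,-1],[0,0,0,0,0,5,-1],[0,0,0,0,0,0,-1],[0,0,0,0,0,0,-1]]}}

```text
time_s: 37.6
tcp_pos: [0.6245, 0.2528, 0.1179]
eef_rot: [179.4, -0.1, -68.7]
contact_force: [0.2, -0.4, -0.3]
gripper_width: 0.0281
```

```bash
python3 go.py 629.7 255.4 80 -68.5;python3 cam.py wrist w15; python3 cam.py scene s2;  python3 -c "
import cv2
a=cv2.imread('pics/s2.png')[130:280,200:400];cv2.imwrite('pics/c7.png',cv2.resize(a,(800,600),interpolation=2))"
```

```text
turn rad [ 0.01  -0.001 -0.003] shift new axes [-0.5 -5.8 37.9] old axes [-0.6 -6.2 37.9]
t 37.6 tcp [624.5 252.8 117.9] rot [ 1.794e+02 -1.000e-01 -6.870e+01] F [ 0.2 -0.4 -0.3] w 28.1 j [ 39.  25.  -7.  -0. -58.  73.]
```

View pics/w15.png

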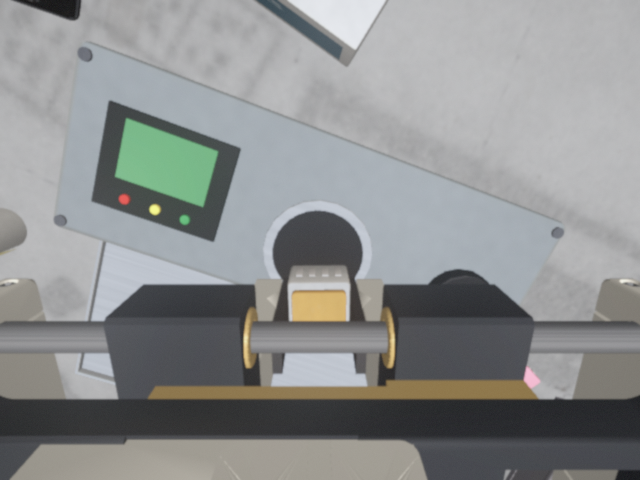

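View pics/c7.png

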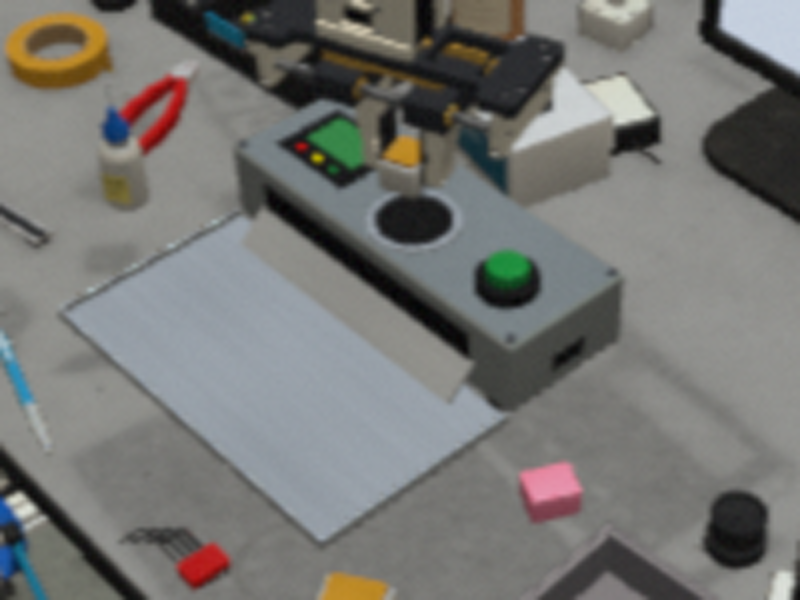

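Request:
{"api": "step_arm", "payload": {"deltas": [[0.01,0,0,0,-6,10,-1],[0,0,0,0,0,12,-1],[0,0,0,0,0,5,-1],[0,0,0,0,0,0,-1],[0,0,0,0,0,0,-1]]}}

```text
time_s: 38.2
tcp_pos: [0.6311, 0.2548, 0.0904]
eef_rot: [-179.8, -0.0, -68.7]
contact_force: [0.1, 0.3, -0.6]
gripper_width: 0.0281
```

```bash
python3 go.py 629.7 255.4 79 -68.5;python3 - <<'E'
from plant import r
from h import *
ci=r.camera_info("wrist");im=r.capture("wrist");cv2.imwrite("pics/w16.png",im[...,::-1])
E
```

```text
turn rad [-0.004 -0.001 -0.004] shift new axes [-1.1  1.1 11.4] old axes [-1.1  1.1 11.3]
t 38.2 tcp [631.1 254.8  90.4] rot [-179.8   -0.   -68.7] F [ 0.1  0.3 -0.6] w 28.1 j [ 38.  27.  -8.   0. -55.  73.]
```

View pics/w16.png

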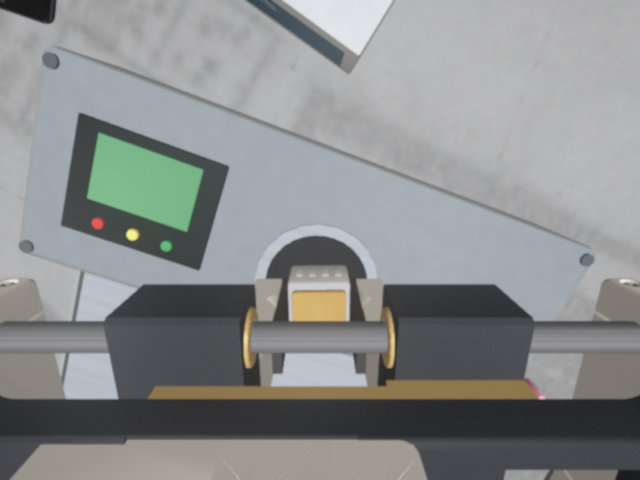

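Request:
{"api": "step_arm", "payload": {"deltas": [[0,0,0,-1,1,6,-1],[0,0,0,0,0,3,-1],[0,0,0,0,0,1,-1],[0,0,0,0,0,0,-1],[0,0,0,0,0,0,-1]]}}

```text
time_s: 38.75
tcp_pos: [0.63, 0.2558, 0.0801]
eef_rot: [-179.7, -0.0, -68.7]
contact_force: [-0.5, 0.1, 0.2]
gripper_width: 0.0278
```

```bash
python3 go.py 629.7 255.4 78.5 -68.5
```

```text
turn rad [-0.005 -0.    -0.003] shift new axes [0.2 0.4 1.6] old axes [0.2 0.4 1.6]
t 38.75 tcp [630.  255.8  80.1] rot [-179.7   -0.   -68.7] F [-0.5  0.1  0.2] w 27.8 j [ 39.  27.  -9.   0. -53.  73.]
```

Request:
{"api": "step_arm", "payload": {"deltas": [[0,0,0,0,0,1.5,-1],[0,0,0,0,0,0.5,-1],[0,0,0,0,0,0,-0.3],[0,0,0,0,0,0,-0.09],[0,0,0,0,0,0,-0.09],[0,0,0,0,0,0,-0.09]]}}

```text
time_s: 39.35
tcp_pos: [0.6304, 0.256, 0.0787]
eef_rot: [-179.6, -0.0, -68.7]
contact_force: [-0.6, -0.1, -0.6]
gripper_width: 0.0395
```

Request:
{"api": "step_arm", "payload": {"deltas": [[0,0,0,0,0,-10,-0.09],[0,0,0,0,0,-20,-0.09],[0,0,0,0,0,-30,-0.09],[0,0,0,0,0,-30,-0.09],[0,0,0,0,0,0,-1],[0,0,0,0,0,0,-1]]}}

```text
time_s: 39.95
tcp_pos: [0.63, 0.2555, 0.1751]
eef_rot: [-179.6, -0.0, -68.7]
contact_force: [0.2, 0.7, -0.6]
gripper_width: 0.0288
```

```bash
python3 go.py 632.1 160.6 150 -68.5;python3 wa.py w17 98; python3 cam.py scene s3;  python3 -c "
import cv2
a=cv2.imread('pics/s3.png')[130:280,200:400];cv2.imwrite('pics/c8.png',cv2.resize(a,(800,600),interpolation=2))"
```

```text
turn rad [-0.007 -0.001 -0.003] shift new axes [89.1 32.8 25.1] old axes [89.2 32.8 25. ]
t 39.95 tcp [630.  255.5 175.1] rot [-179.6   -0.   -68.7] F [ 0.2  0.7 -0.6] w 28.8 j [ 39.  23.  -3.   0. -64.  73.]
amber px 318 249 ctr 628.1 256.1 size 26.3 21.5 long 22.0
```

View pics/w17.png

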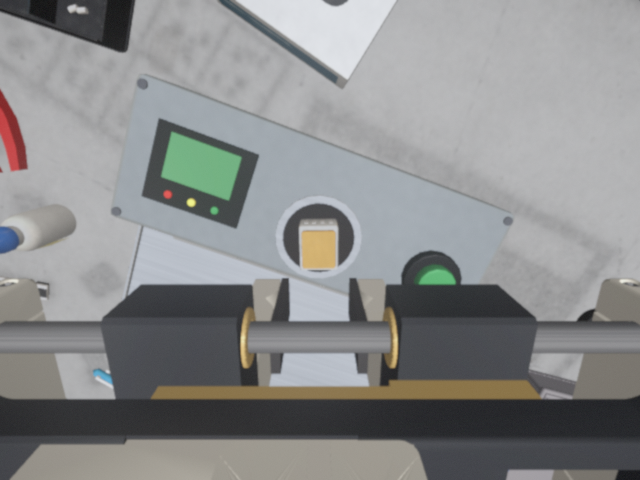

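View pics/c8.png

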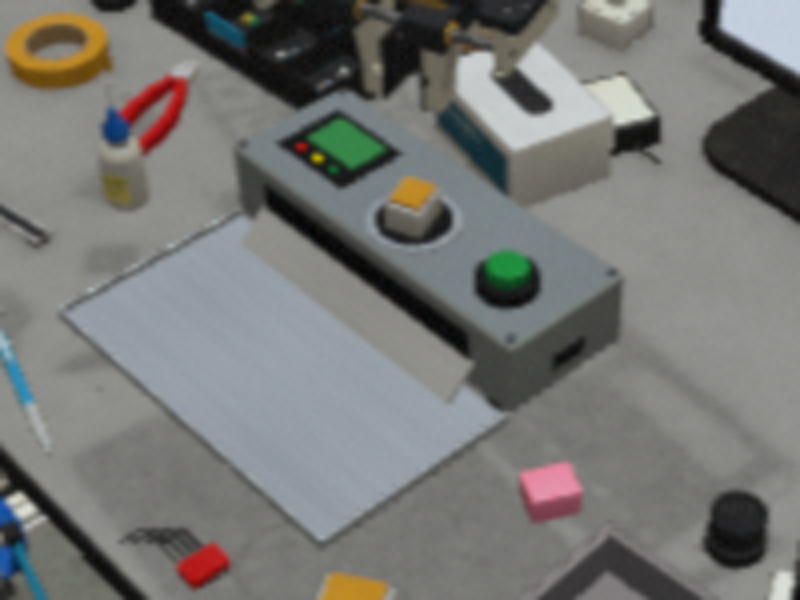

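Request:
{"api": "step_arm", "payload": {"deltas": [[0,0,0,25,10,0,-1],[0,0,0,35,13,0,-1],[0,0,0,22,8,10,-1],[0,0,0,5,2,15,-1],[0,0,0,0,0,10,-1],[0,0,0,0,0,0,-1],[0,0,0,0,0,0,-1]]}}

```text
time_s: 40.75
tcp_pos: [0.6288, 0.1591, 0.1332]
eef_rot: [179.9, -0.1, -68.6]
contact_force: [-0.1, 0.2, -0.3]
gripper_width: 0.0005
```

```bash
python3 go.py 632.5 161 100 -68.5;python3 cam.py wrist w18
```

```text
turn rad [ 0.002 -0.002 -0.001] shift new axes [-0.4 -4.2 33.2] old axes [-0.5 -4.2 33.2]
t 40.75 tcp [628.8 159.1 133.2] rot [ 1.799e+02 -1.000e-01 -6.860e+01] F [-0.1  0.2 -0.3] w 0.5 j [ 31.  22. -10.   0. -58.  80.]
```

View pics/w18.png

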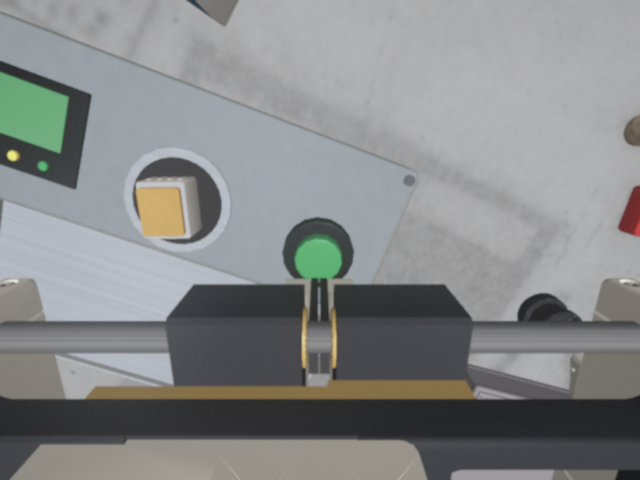

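```bash
python3 - <<'E'
from plant import r
from h import *
ci=r.camera_info("wrist");print(onz(ci,318.5,256,.0887)*1000)
E
```

```text
[632.4531988 161.5340315  88.7      ]
```

Request:
{"api": "step_arm", "payload": {"deltas": [[0,0,0,0,-4,10,-1],[0,0,0,0,0,10,-1],[0,0,0,0,0,8,-1],[0,0,0,0,0,0,-1],[0,0,0,0,0,0,-1]]}}

```text
time_s: 41.3
tcp_pos: [0.6331, 0.1628, 0.1031]
eef_rot: [179.9, -0.1, -68.4]
contact_force: [-1.0, -0.3, -0.1]
gripper_width: 0.0006
```

```bash
python3 go.py 632.5 161 88 -68.5
```

```text
turn rad [ 0.001 -0.002  0.001] shift new axes [ 1.5  1.2 15.1] old axes [ 1.5  1.2 15.1]
t 41.3 tcp [633.1 162.8 103.1] rot [ 1.799e+02 -1.000e-01 -6.840e+01] F [-1.  -0.3 -0.1] w 0.6 j [ 32.  24. -11.   0. -55.  80.]
```

Request:
{"api": "step_arm", "payload": {"deltas": [[0,0,0,1,1,6,-1],[0,0,0,0,0,5,-1],[0,0,0,0,0,2,-1],[0,0,0,0,0,0,-1]]}}

```text
time_s: 41.7
tcp_pos: [0.633, 0.1617, 0.0901]
eef_rot: [-180.0, -0.1, -68.4]
contact_force: [-1.4, 0.3, 2.6]
gripper_width: 0.0006
```

Request:
{"api": "step_arm", "payload": {"deltas": [[0,0,0,0,0,2,-1],[0,0,0,0,0,0,-1]]}}

```text
time_s: 41.9
tcp_pos: [0.6331, 0.1617, 0.0887]
eef_rot: [-179.9, -0.1, -68.4]
contact_force: [-1.4, 0.5, 3.7]
gripper_width: 0.0009
```

Request:
{"api": "step_arm", "payload": {"deltas": [[0,0,0,0,0,2,-1],[0,0,0,0,0,0,-1]]}}

```text
time_s: 42.1
tcp_pos: [0.6331, 0.1617, 0.0872]
eef_rot: [-179.9, -0.1, -68.4]
contact_force: [-2.4, -0.2, 4.9]
gripper_width: 0.0003
```

Request:
{"api": "step_arm", "payload": {"deltas": [[0,0,0,0,0,2,-1],[0,0,0,0,0,0,-1]]}}

```text
time_s: 42.3
tcp_pos: [0.6332, 0.1617, 0.0866]
eef_rot: [-179.9, -0.1, -68.4]
contact_force: [-3.1, -1.2, 4.8]
gripper_width: 0.0004
```

Request:
{"api": "step_arm", "payload": {"deltas": [[0,0,0,0,0,4,-1],[0,0,0,0,0,3,-1]]}}

```text
time_s: 42.5
tcp_pos: [0.6336, 0.1618, 0.0859]
eef_rot: [-179.7, -0.2, -68.3]
contact_force: [-13.1, -0.2, 26.9]
gripper_width: 0.0002
```

Request:
{"api": "step_arm", "payload": {"deltas": [[0,0,0,0,0,5,-1],[0,0,0,0,0,5,-1]]}}

```text
time_s: 42.7
tcp_pos: [0.6337, 0.1618, 0.0856]
eef_rot: [-179.5, -0.3, -68.1]
contact_force: [-18.5, -0.1, 40.4]
gripper_width: 0.0008
```

```bash
python3 cam.py scene s4; python3 cam.py wrist w19; python3 -c "
import cv2
a=cv2.imread('pics/s4.png')[150:240,260:380];cv2.imwrite('pics/c9.png',cv2.resize(a,(800,600),interpolation=2))"
```

```text
(no output)
```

View pics/c9.png

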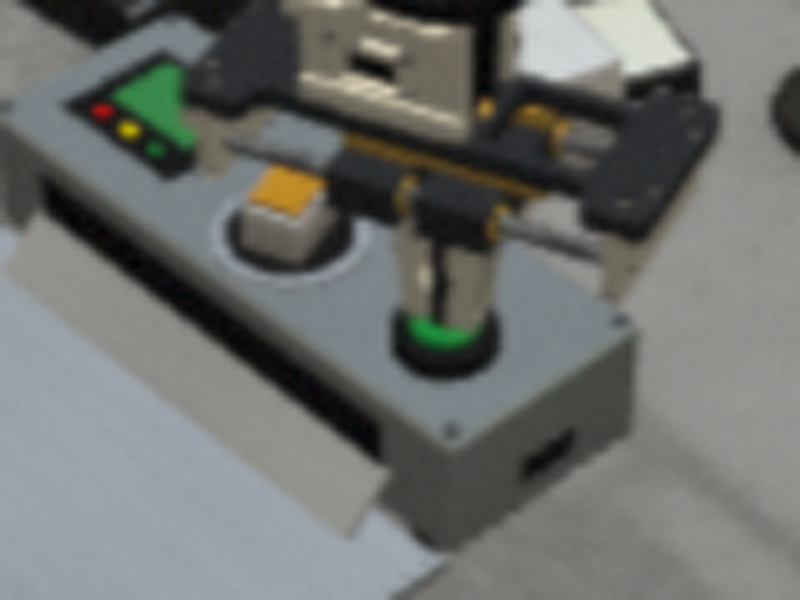

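Request:
{"api": "step_arm", "payload": {"deltas": [[0,0,0,0,0,0,-1],[0,0,0,0,0,0,-1]]}}

```text
time_s: 43.0
tcp_pos: [0.6335, 0.1618, 0.0891]
eef_rot: [-179.4, -0.3, -68.0]
contact_force: [-0.8, -0.3, 2.7]
gripper_width: 0.0007
```

Request:
{"api": "step_arm", "payload": {"deltas": [[0,0,0,0,0,-1.5,-1],[0,0,0,0,0,0,-1]]}}

```text
time_s: 43.2
tcp_pos: [0.6336, 0.1619, 0.0909]
eef_rot: [-179.3, -0.3, -68.1]
contact_force: [-0.4, 0.5, 2.9]
gripper_width: 0.0004
```

Request:
{"api": "step_arm", "payload": {"deltas": [[0,0,0,0,0,-1.5,-1],[0,0,0,0,0,0,-1]]}}

```text
time_s: 43.4
tcp_pos: [0.6336, 0.1618, 0.0917]
eef_rot: [-179.4, -0.3, -68.1]
contact_force: [-0.1, -0.2, 1.4]
gripper_width: 0.0004
```

Request:
{"api": "step_arm", "payload": {"deltas": [[0,0,0,0,0,-1.5,-1],[0,0,0,0,0,0,-1]]}}

```text
time_s: 43.6
tcp_pos: [0.6336, 0.1618, 0.0925]
eef_rot: [-179.4, -0.3, -68.1]
contact_force: [-0.3, 0.2, 0.8]
gripper_width: 0.0007
```

Request:
{"api": "step_arm", "payload": {"deltas": [[0,0,0,0,0,-1.5,-1],[0,0,0,0,0,0,-1]]}}

```text
time_s: 43.8
tcp_pos: [0.6335, 0.1617, 0.0934]
eef_rot: [-179.5, -0.3, -68.1]
contact_force: [0.3, -0.1, 0.6]
gripper_width: 0.0006
```

Request:
{"api": "step_arm", "payload": {"deltas": [[0,0,0,0,0,-1.5,-1],[0,0,0,0,0,0,-1]]}}

```text
time_s: 44.0
tcp_pos: [0.6333, 0.1617, 0.0947]
eef_rot: [-179.5, -0.3, -68.1]
contact_force: [0.3, -0.0, -0.1]
gripper_width: 0.0002
```

Request:
{"api": "step_arm", "payload": {"deltas": [[0,0,0,0,0,-15,-0.09],[0,0,0,0,0,-25,-0.09],[0,0,0,0,0,-25,-0.09],[0,0,0,-25,-9,0,-0.09],[0,0,0,-35,-13,0,-0.09],[0,0,0,-25,-9,0,-0.09],[0,0,0,0,0,0,-0.09],[0,0,0,0,0,0,-0.09]]}}

```text
time_s: 44.8
tcp_pos: [0.6292, 0.2542, 0.1622]
eef_rot: [-179.5, -0.3, -68.2]
contact_force: [-0.1, -0.6, -0.4]
gripper_width: 0.0396
```

```bash
python3 go.py 629.5 255.7 79 -68.6;python3 wa.py w20 98;python3 cam.py top t5;python3 -c "
import cv2
a=cv2.imread('pics/w20.png')
cv2.imwrite('pics/c10.png',a[180:300,200:480])"
```

```text
turn rad [-0.008 -0.005  0.007] shift new axes [-1.3 -0.8 83.2] old axes [-1.7 -0.2 83.2]
t 44.8 tcp [629.2 254.2 162.2] rot [-179.5   -0.3  -68.2] F [-0.1 -0.6 -0.4] w 39.6 j [ 39.  23.  -4.   0. -62.  73.]
amber px 317 253 ctr 628.2 255.9 size 25.7 21.3 long 21.7
```

View pics/c10.png

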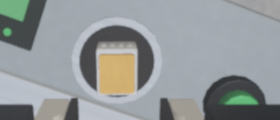

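The relay is still centred on the pad, unmoved by the key press. I pick it up again.

Request:
{"api": "step_arm", "payload": {"deltas": [[-0.008,-0.005,0.007,-1,0,12,-0.09],[0,0,0,0,0,20,-0.09],[0,0,0,0,0,20,-0.09],[0,0,0,0,0,10,-0.09],[0,0,0,0,0,0,-0.09],[0,0,0,0,0,0,-0.09]]}}

```text
time_s: 45.5
tcp_pos: [0.6291, 0.2497, 0.0958]
eef_rot: [179.8, 0.1, -69.1]
contact_force: [-0.6, 0.2, 1.0]
gripper_width: 0.0399
```

```bash
python3 go.py 629.5 255.7 79 -68.6
```

```text
turn rad [ 0.003  0.001 -0.008] shift new axes [-5.4 -2.5 16.8] old axes [-5.4 -2.5 16.8]
t 45.5 tcp [629.1 249.7  95.8] rot [ 1.798e+02  1.000e-01 -6.910e+01] F [-0.6  0.2  1. ] w 39.9 j [ 38.  27.  -8.  -0. -56.  73.]
```

Request:
{"api": "step_arm", "payload": {"deltas": [[0,0,0,-5,-2,0,-0.09],[0,0,0,0,0,0,-0.09]]}}

```text
time_s: 45.7
tcp_pos: [0.63, 0.2555, 0.0971]
eef_rot: [179.9, 0.1, -69.1]
contact_force: [0.4, 0.0, -0.7]
gripper_width: 0.0397
```

```bash
python3 go.py 629.5 255.7 79 -68.6
```

```text
turn rad [ 0.001  0.001 -0.008] shift new axes [-0.4  0.4 18.1] old axes [-0.3  0.4 18.1]
t 45.7 tcp [630.  255.5  97.1] rot [ 1.799e+02  1.000e-01 -6.910e+01] F [ 0.4  0.  -0.7] w 39.7 j [ 38.  27.  -8.  -0. -56.  73.]
```

Request:
{"api": "step_arm", "payload": {"deltas": [[0,0,0,0,0,8,-0.09],[0,0,0,0,0,6,-0.09],[0,0,0,0,0,3,-0.09],[0,0,0,0,0,0,-1],[0,0,0,0,0,0,-1],[0,0,0,0,0,0,-1],[0,0,0,0,0,0,-1],[0,0,0,0,0,0,-1]]}}

```text
time_s: 46.5
tcp_pos: [0.6304, 0.2564, 0.0801]
eef_rot: [-180.0, 0.1, -69.0]
contact_force: [0.4, 0.2, -1.4]
gripper_width: 0.0273
```

Request:
{"api": "step_arm", "payload": {"deltas": [[0,0,0,0,0,-10,-1],[0,0,0,0,0,-20,-1],[0,0,0,0,0,-30,-1],[0,0,0,0,0,-20,-1],[0,0,0,0,0,0,-1]]}}

```text
time_s: 47.0
tcp_pos: [0.6305, 0.2558, 0.1653]
eef_rot: [-180.0, 0.1, -69.0]
contact_force: [-0.2, -0.0, 0.8]
gripper_width: 0.0279
```

```bash
python3 go.py 430 -133.5 150 -68.6
```

```text
turn rad [-0.001  0.001 -0.008] shift new axes [289.3 328.7  15.3] old axes [291.9 326.5  14.8]
t 47.0 tcp [630.5 255.8 165.3] rot [-1.8e+02  1.0e-01 -6.9e+01] F [-0.2 -0.   0.8] w 27.9 j [ 38.  23.  -3.  -0. -63.  73.]
```

Request:
{"api": "step_arm", "payload": {"deltas": [[0,0,0,18,20,0,-1],[0,0,0,30,34,0,-1],[0,0,0,30,34,0,-1],[0,0,0,30,34,0,-1],[0,0,0,30,34,0,-1],[0,0,0,30,34,0,-1],[0,0,0,30,34,0,-1],[0,0,0,30,34,0,-1],[0,0,0,25,28,0,-1],[0,0,0,0,0,0,-1]]}}

```text
time_s: 48.0
tcp_pos: [0.4453, -0.093, 0.1642]
eef_rot: [-179.8, 0.1, -68.9]
contact_force: [-0.0, 1.1, -0.6]
gripper_width: 0.0276
```

```bash
python3 go.py 430 -133.5 100 -68.6; python3 cam.py wrist w21
```

```text
turn rad [-0.004  0.002 -0.004] shift new axes [32.1 29.  64.2] old axes [32.4 29.1 64. ]
t 48.0 tcp [445.3 -93.  164.2] rot [-1.798e+02  1.000e-01 -6.890e+01] F [-0.   1.1 -0.6] w 27.6 j [ 13.   2. -31.  -0. -56.  98.]
```

View pics/w21.png

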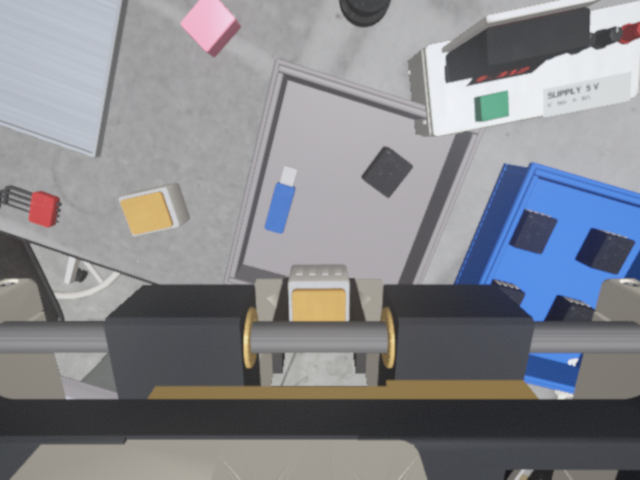

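Request:
{"api": "step_arm", "payload": {"deltas": [[0,0,0,16,14,0,-1],[0,0,0,13,10,10,-1],[0,0,0,0,0,25,-1],[0,0,0,0,0,25,-1],[0,0,0,0,0,10,-1],[0,0,0,0,0,0,-1],[0,0,0,0,0,0,-1]]}}

```text
time_s: 48.75
tcp_pos: [0.4397, -0.1258, 0.0946]
eef_rot: [-179.4, -0.0, -68.7]
contact_force: [0.7, 0.1, 0.3]
gripper_width: 0.0275
```

```bash
python3 go.py 432 -131.5 13.5 -68.6
```

```text
turn rad [-0.011 -0.    -0.001] shift new axes [ 2.5  9.2 81.1] old axes [ 2.4 10.1 80.9]
t 48.75 tcp [ 439.7 -125.8   94.6] rot [-179.4   -0.   -68.7] F [0.7 0.1 0.3] w 27.5 j [  9.   7. -37.  -0. -45. 103.]
```

Request:
{"api": "step_arm", "payload": {"deltas": [[-0.01,0,0,2,8,15,-1],[0,0,0,0,0,20,-1],[0,0,0,0,0,15,-1],[0,0,0,0,0,0,-1],[0,0,0,0,0,0,-1]]}}

```text
time_s: 49.25
tcp_pos: [0.4392, -0.1291, 0.0489]
eef_rot: [-179.4, -0.2, -68.5]
contact_force: [-0.3, -0.0, 0.4]
gripper_width: 0.0276
```

```bash
python3 go.py 432 -131.5 13.5 -68.6
```

```text
turn rad [-0.01  -0.004  0.002] shift new axes [-0.3  7.5 35.4] old axes [-0.5  7.9 35.3]
t 49.25 tcp [ 439.2 -129.1   48.9] rot [-179.4   -0.2  -68.5] F [-0.3 -0.   0.4] w 27.6 j [  8.  12. -40.   0. -38. 103.]
```

Request:
{"api": "step_arm", "payload": {"deltas": [[-0.01,0,0,0,3,12,-1],[0,0,0,0,0,12,-1],[0,0,0,0,0,6,-1],[0,0,0,0,0,0,-1],[0,0,0,0,0,0,-1]]}}

```text
time_s: 49.75
tcp_pos: [0.4392, -0.1298, 0.0202]
eef_rot: [-179.7, -0.3, -68.4]
contact_force: [-0.1, 0.0, -0.2]
gripper_width: 0.0274
```

```bash
python3 go.py 432 -131.5 13.5 -68.6
```

```text
turn rad [-0.005 -0.006  0.004] shift new axes [-1.1  7.3  6.7] old axes [-1.1  7.4  6.6]
t 49.75 tcp [ 439.2 -129.8   20.2] rot [-179.7   -0.3  -68.4] F [-0.1  0.  -0.2] w 27.4 j [  9.  15. -41.   0. -34. 103.]
```

Request:
{"api": "step_arm", "payload": {"deltas": [[0,0,0,0,0,4,-1],[0,0,0,0,0,2.5,-1],[0,0,0,0,0,0,-1],[0,0,0,0,0,0,-0.3],[0,0,0,0,0,0,-0.09],[0,0,0,0,0,0,-0.09],[0,0,0,0,0,0,-0.09]]}}

```text
time_s: 50.45
tcp_pos: [0.4403, -0.1298, 0.0144]
eef_rot: [-179.6, -0.4, -68.4]
contact_force: [0.7, -0.9, 0.5]
gripper_width: 0.0399
```

Request:
{"api": "step_arm", "payload": {"deltas": [[0,0,0,0,0,-10,-0.09],[0,0,0,0,0,-20,-0.09],[0,0,0,0,0,-30,-0.09],[0,0,0,0,0,-40,-0.09],[0,0,0,0,0,-40,-0.09],[0,0,0,0,0,-20,-0.09],[0,0,0,0,0,0,-0.09],[0,0,0,0,0,0,-0.09]]}}

```text
time_s: 51.25
tcp_pos: [0.4376, -0.1297, 0.1859]
eef_rot: [-179.5, -0.4, -68.4]
contact_force: [0.3, 0.5, -0.8]
gripper_width: 0.0398
```

```bash
python3 wa.py w22 31; python3 cam.py scene s5;python3 cam.py top t6; python3 meas.py pics/t6.png | head -12;python3 go.py 432 -131.5 200 -68.6
```

```text
amber px 319 221 ctr 437.3 -130.1 size 24.8 19.6 long 21.5
amber px 117 184 ctr 402.7 49.6 size 36.0 28.8 long 123.5
binblack px 379 287 xy [409.4 -96.2] rect 409.8 -105.4 size 11.7 125.4 ang 8.7
green px 288 203 xy [634.3 162.1] rect 634.5 162.7 size 22.5 25.0 ang 1.0
tote px 465 268 xy [ 465.1 -332.6] rect 473.2 -315.5 size 184.1 166.9 ang 5.8
loupe px 366 211 xy [623.8 -58.8] rect 624.1 -57.8 size 34.7 28.4 ang 0.4
tray BL [423. 403.  10.]
tray BR [427. 110.  10.]
h FL [586. 407.  70.]
h FR [591. 115.  70.]
h BL [694. 412.  70.]
h BR [701. 120.  70.]
bin FL [373. -36.  42.]
bin FR [ 389. -191.   42.]
turn rad [-0.005 -0.007  0.004] shift new axes [ -0.2   5.4 -15.6] old axes [ -0.1   5.3 -15.6]
t 51.4 tcp [ 437.1 -129.8  184.4] rot [-179.7   -0.4  -68.4] F [-0.4 -0.2 -0.7] w 40.2 j [  9.   1. -30.   0. -59. 103.]
```

View pics/w22.png

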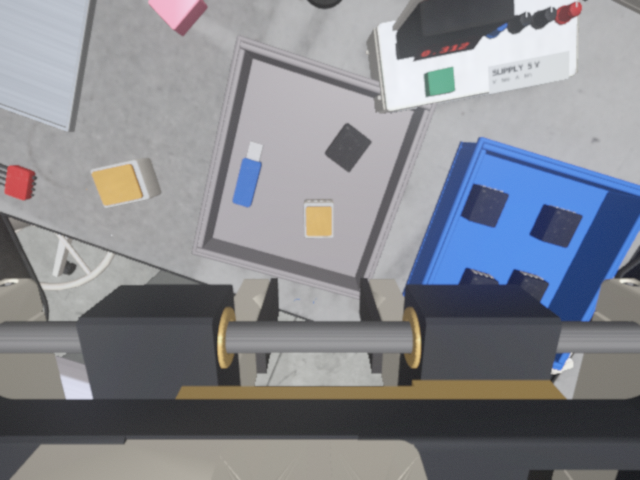

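View pics/s5.png

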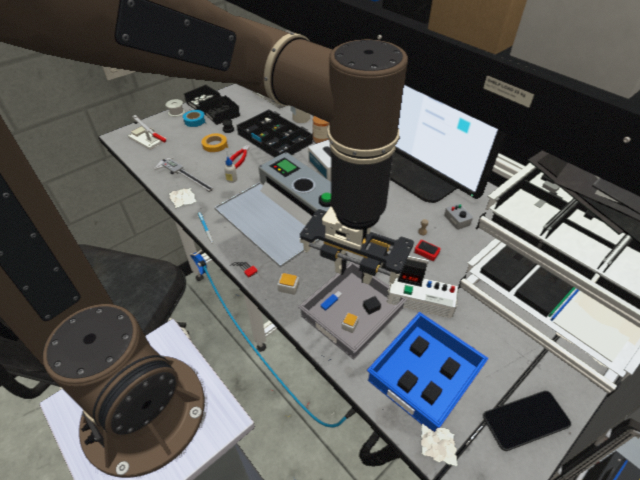

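Four relays are in the tote, the tray is empty, and the reference is back in the bin with the stick and the black relay. The loupe and bottle haven't moved, and the gripper is clear of everything.

```bash
python3 -c "
from plant import r
print(r.close_job())"
```

```text
the job is handed in; nothing more can be done
None
```

The job is done and handed in at about 51 s of robot time; the hand-in gave no verdict.

- **Catch tray:** All four relays that were in it are in the blue tote, and the tray is empty in the last scene picture.
- **Check pad:** The amber-topped relay from the grey bin lay within about 2 mm of the pad's middle. A larger look-alike lies on the worktop, and I left it alone. The relay stayed put while I pressed the key.
- **Start key:** I pressed it about 6.4 mm, with roughly 5 N until it hit its stop. I then pushed harder than needed, to about 40 N with the fingertips. That equals the 40 N limit, which is given for the arm and the gripper's body. The shut fingertips are nearly as wide as the key's black housing. So "fully down" rests on the measured travel and the sudden rise in force, not on a clear view.
- **Grey bin:** The relay is back at about (437, -130) mm, upright and about 9 mm from where it started. The black relay and the memory stick are still in the bin.
- **Bystanders:** The loupe measured within 0.5 mm of its starting position, and the bottle looks unmoved in the last scene picture.

No relay slipped from the grip, and I saw none knocked aside. In the last top picture the arm hid part of the bin and the tote, so I checked those in the wrist and scene pictures instead.

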